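Clear up the varnishing bench

TASK

Clear up the varnishing bench: first of all screw the varnish tin's cap on tight (clockwise), so that nothing can fall in while you carry things about. Then pull every dry sample panel up out of the slotted drying rack and stand it in the carrying box, one panel to a pocket, and turn every varnish pot over to stand mouth-down, wholly on the black drip mat. Leave the sanding block, the glue bottle and the brush where they are.

Things in the scene. Friction and masses are not known exactly. Their poses are not given: they have to be found in the camera images.
- cap (a joint): Black ribbed screw cap of the varnish tin, 42 mm across and 28 mm tall, on a vertical axis. 0 = screwed tight against its stop, grows as it is unscrewed (anticlockwise seen from above), to 3.0 rad at most; it stays where it is left and takes about 0.06 N m to turn. It does not rise or come off. It starts 1.3 to 2.7 rad open. The white line on its top, from the axis to the rim, points at the red mark on the tin when it is tight.
- cap_top (a point): Centre of the cap's top face, on its turning axis, 204 mm above the bench; the tin's flat top is 39 mm lower.
- tin: Varnish tin, white and yellow, fixed: oblong 70 x 120 mm (x, y) and 165 mm tall. Origin: centre of its underside. The cap's axis stands at (0, -25 mm) in its frame.
- rack: Wooden drying rack, fixed on the bench: base board 120 x 190 mm, 12 mm thick, with three slots along its own x axis at y = -60, 0 and +60 mm in its frame. Each slot is 7 mm wide, open above and at both ends, between two strips 10 mm thick whose tops are 57 mm above the bench. Origin: centre of its underside.
- carrier: Open wooden carrying box, fixed: 140 x 150 mm outside, walls 75 mm tall, floor 12 mm above the bench. Three pockets, each 116 mm long along its own x axis and 26 mm wide, divided by battens 24 mm thick, with blue ends. Origin: centre of its underside.
- pocket0 (a point): Centre of the floor of the carrying box's pocket at y = -50 mm.
- pocket1 (a point): Centre of the floor of the carrying box's middle pocket.
- pocket2 (a point): Centre of the floor of the carrying box's pocket at y = +50 mm.
- panel_a: Plywood sample panel varnished red, 90 mm long (its x), 5 mm thick (its y), 120 mm tall (its z), 45 g. Origin: middle of its bottom edge. It starts upright in the rack, its foot 12 mm and its top edge 132 mm above the bench. May be absent (None).
- panel_b: The same panel in green. May be absent.
- panel_c: The same panel in blue. May be absent.
- pot_a: Straight-sided round steel varnish pot with a blue band near its base: 56 mm outside diameter, 80 mm tall, wall 3 mm, about 90 g, open at one end. Origin: centre of the outside of its base; its z axis points from the base to the mouth. It starts mouth-up on the bench. May be absent (None).
- pot_b: The same pot with a green band. May be absent.
- pot_c: The same pot with a yellow band. May be absent.
- mat: Black ribbed rubber drip mat, fixed flat on the bench: 300 x 170 mm (x, y), 3 mm thick. Origin: centre of its underside.
- sandblock: Bystander: cork sanding block 100 x 60 x 30 mm. Origin: centre of its underside.
- glue: Bystander: white glue bottle, 54 mm across, 140 mm tall. Origin: centre of its underside.
- brush: Bystander: flat varnish brush lying on the bench, 190 mm long along its x. Origin: its middle.
Not all that is in view belongs to the job. Leave any brown or red look-alike of the pot_c alone.

How it is judged:
By the outcome, as a careful person would: the job done as asked, in the order asked, and still so for the second after the job is handed in, with the robot touching nothing.
Of panel_a, panel_b, panel_c only 1 to 2 are there at a start; the rules pass over those that are not, and their reading is None.
Of pot_a, pot_b, pot_c only 2 to 3 are there at a start; the rules pass over those that are not, and their reading is None.
At some moment in a run one of pot_a, pot_b, pot_c may be knocked a few centimetres aside while the robot is not near it.
It also fails if it takes over 210 s, if anything falls off the work surface, if the arm or the gripper's body presses on something with over 40 N, if the wrist force passes 120 N, or if a joint passes its speed limit or range.

ROBOT

A 6-joint arm with a two-finger parallel gripper is mounted at the origin on the work surface. World frame = base frame: x ahead of the robot, y to its left, z up, the work surface at z = 0. Lengths are in m, angles in rad, forces in N, time in s.
With the tool pointing down it reaches from about 0.375 to 0.925 m from the base axis. Payload 5.7 kg.
Tool frame: the origin (TCP) lies on the centre line of the jaws, within the pads' length; the fingertips stand 14 mm ahead of it and the grasp point (between the pads) lies 5 mm behind it (r.tips_ahead is the distance from the TCP to the fingertips, in m); z points along the fingers, x is the direction in which the jaws open and shut, and the axes are right-handed (so a half turn about z gives the same grasp; the last joint's range is limited). The gripper opens to 88 mm and grips with 3 to 60 N. Pads are 20 mm wide; open, the fingers measure 115 mm over their backs; the gripper's body (75 mm by 178 mm) begins 61 mm behind the grasp point.
Start: joints at [-1.261, 0.359, 1.51, -0, 1.272, -0.115], TCP at [0.247, -0.547, 0.237] pointing down, gripper open.
Joint ranges: [-2.97, 2.97], [-1.01, 2.36], [0.21, 2.38], [-0.96, 4.11], [0.2, 2.71], [-2.98, 2.98]. Speed limits (rad/s): [2.39, 2.39, 3.14, 3.14, 3.14, 3.14].

INTERFACE

Orientations are given as [roll, pitch, yaw] about the fixed x, y, z axes, in that order (R = Rz(yaw) Ry(pitch) Rx(roll)).
In Python, from workcell import r, vision gives the robot as it stands.
- The arm moves only by the tool apply_moves, never from a script. Its argument "rows" is a list of rows, each an object with "linear": the shift along the tool's x, y, z in mm, a list of three; "turn": the turn about the tool's z in rad. A call has 1 to 8 rows; each row is the pose to reach, as a shift and turn from the pose commanded when the call began, along the tool's axes at that moment; what a row does not reach only later rows make up. A row lasts 1/10 s, in which the tool goes at most 50 mm and 8.59 degrees, less where a joint would pass 70% of its speed; a pose out of reach is approached as far as the arm can. A call with a gripper value outside its range is refused whole. "grip" is the opening, from 0 (shut) to 1 (fully open), set as the call begins (left out, the last holds). The fingers move at their own pace and stop on an object; the grip force is fixed at half the most. Time passes only in rows, so rows that repeat a pose let the fingers close. It gives the time, the measured TCP pose, the force and the opening at its end, in the units of the state.
- r.state(): the state, without advancing time (a new reading comes with each control period).
- vision.snapshot(name): name is "scene" or "top"; returns the picture (480x640x3 uint8, red, green, blue); there is no depth.
- vision.calibration(name): a dict with "fx", "fy", "cx", "cy" (pixels), "R" (3x3) and "t" (3): a world point X has camera coordinates R X + t. Camera axes: x right, y down, z forward; pixel columns grow to the right and rows downward; lengths in m; the calibration is good to about 2 mm. A picture is of the moment at which its call begins. calibration takes no time and is no camera call.
- r.hand_in(): hands the job in, once; it reports no verdict.
The state is a dict: "time": time; "joint_pos": joint angles; "qd": joint speeds; "effort": joint torques, N m; "position": TCP position; "ee_rot": TCP orientation; "contact_force": force on the tool from outside, world axes, zero at the start; "torque": the same for the moment, N m; "gripper_width": finger opening in m.
Only numpy, scipy, OpenCV 4.12 (cv2) and the standard library are available. Lean on these libraries where they do the work, as an engineer would, in place of code of your own. Each camera call takes 0.05 s, during which the arm holds its last target. There are 200 camera calls.

## Working session

There is one attempt and no reset: what is moved stays moved. The work goes in short steps, Python scripts to look and compute and a tool call to move; the robot and the scene stay as the last step left them, time stands still between calls to the robot, and variables do not carry over. Pictures are saved under pics/ and viewed, about 12 in all and at most 16, crops included, and the job is handed in when it is done.

Besides the shell and the picture viewer there is one more tool, called after ">>>" by a JSON object that holds its "method" and its "body", one argument or row to a line. apply_moves: Moves the arm, as the interface text tells. Its arguments: {"type":"object","properties":{"rows":{"type":"array","items":{"type":"object","properties":{"linear":{"type":"array","items":{"type":"number"}},"turn":{"type":"number"}}}},"grip":{"type":"number"}},"required":["rows"]}

```bash
ls; mkdir -p pics
python3 - <<'E'
from workcell import r, vision
import cv2,numpy as np
s=r.state();print(s['time'],s['position'],s['ee_rot'],s['gripper_width'],s['contact_force'])
for n in('scene','top'):
    c=vision.calibration(n);print(n,c)
    cv2.imwrite(f'pics/{n}0.png',vision.snapshot(n)[:,:,::-1])
E
```

```text
pics
0.0 [ 0.2470802  -0.54604024  0.23586273] [-3.14140082e+00  1.74215746e-03 -1.14597246e+00] 0.08795019860652345 [-1.02027542 -0.15364089 -0.33261868]
scene {'fx': 514.7691033915124, 'fy': 514.7691033915124, 'cx': 316.6671281528524, 'cy': 232.31202625272672, 'R': array([[ 4.48939494e-01,  8.93562106e-01,  3.04078193e-04],
       [ 7.07709523e-01, -3.55356470e-01, -6.10630010e-01],
       [-5.45527782e-01,  2.74351127e-01, -7.91915966e-01]]), 't': array([-0.27289101, -0.28681823,  1.60065038])}
top {'fx': 595.7272807878894, 'fy': 595.7272807878894, 'cx': 325.3770449460418, 'cy': 244.27873966575243, 'R': array([[ 1.16599158e-02, -9.99931172e-01,  1.30281734e-03],
       [-9.95056483e-01, -1.17315599e-02, -9.86152430e-02],
       [ 9.86237396e-02, -1.46531411e-04, -9.95124784e-01]]), 't': array([0.03371407, 0.5488476 , 1.43225046])}
```

View pics/top0.png

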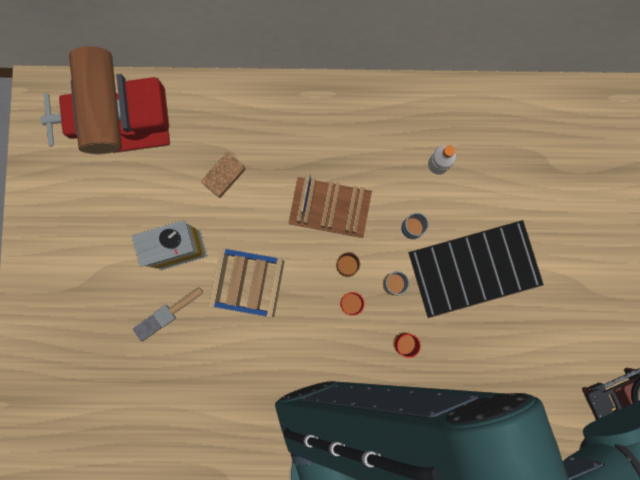

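View pics/scene0.png

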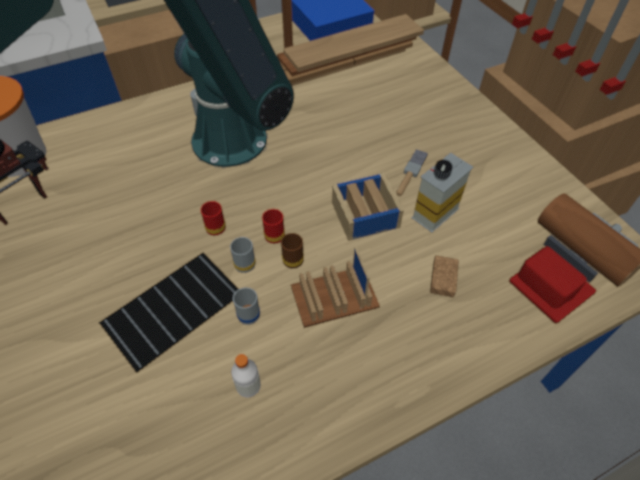

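The top view shows one panel (blue, at 306,200) and two grey pots: blue band at (415,226) and a second at (396,284). The red and brown pots are look-alikes. I'll take enlarged crops to measure them.

```bash
cat > h.py <<'E'
from workcell import r, vision
import cv2,numpy as np
def w(n,uv,z):
    c=vision.calibration(n);R=c['R'];t=c['t'];C=-R.T@t
    d=R.T@np.array([(uv[0]-c['cx'])/c['fx'],(uv[1]-c['cy'])/c['fy'],1.])
    return C+d*(z-C[2])/d[2]
def px(n,X):
    c=vision.calibration(n);p=c['R']@np.array(X,float)+c['t']
    return np.array([c['fx']*p[0]/p[2]+c['cx'],c['fy']*p[1]/p[2]+c['cy']])
def crop(img,x,y,wd,ht,k): return cv2.resize(img[y:y+ht,x:x+wd],None,fx=k,fy=k,interpolation=cv2.INTER_CUBIC)
def go(pos,yaw):
    "tool-frame mm shift and turn from the measured pose to pos (m), yaw"
    s=r.state();R=cv2.Rodrigues(np.zeros(3))[0]
    from scipy.spatial.transform import Rotation as Ro
    R=Ro.from_euler('xyz',s['ee_rot']).as_matrix()
    d=R.T@(np.array(pos)-s['position'])*1000
    t=-(yaw-s['ee_rot'][2]); t=(t+np.pi/2)%np.pi-np.pi/2
    return d.round(1),round(t,3)
E
python3 - <<'E'
from h import *
a=cv2.imread('pics/top0.png');b=cv2.imread('pics/scene0.png')
A=crop(a,130,215,160,105,5)
cv2.imwrite('pics/c1.png',A)
B=crop(a,285,170,265,150,3); cv2.imwrite('pics/c2.png',B)
cv2.imwrite('pics/c3.png',crop(b,195,150,280,190,2.85))
E
```

```text
(no output)
```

View pics/c1.png

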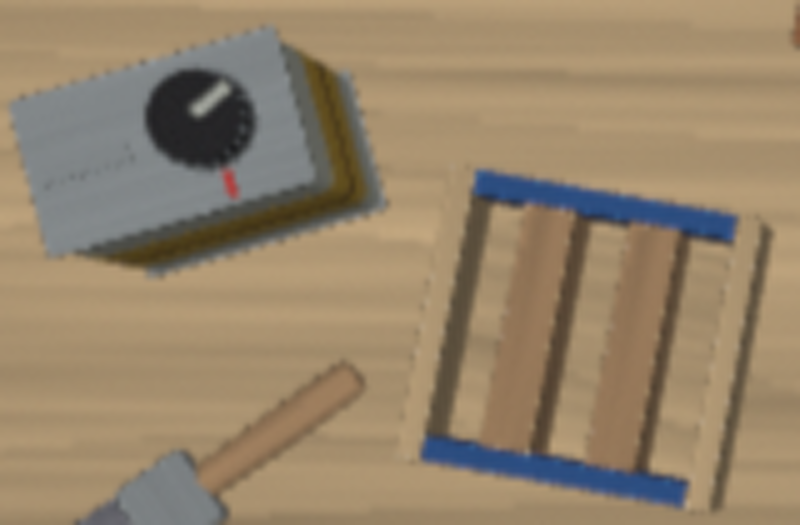

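View pics/c2.png

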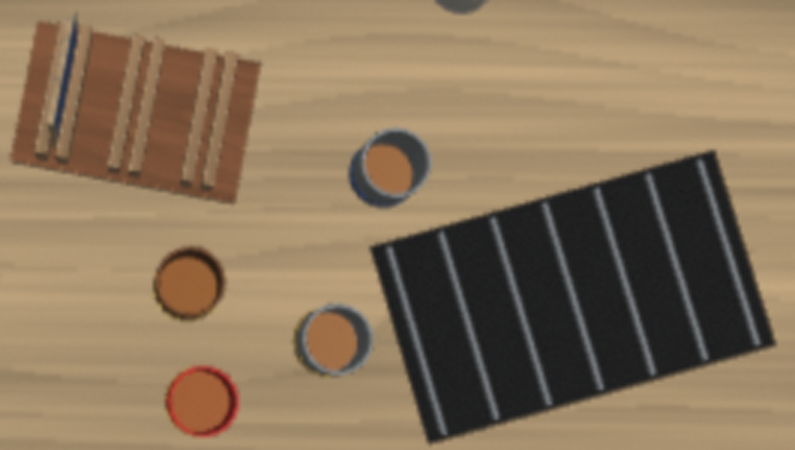

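View pics/c3.png

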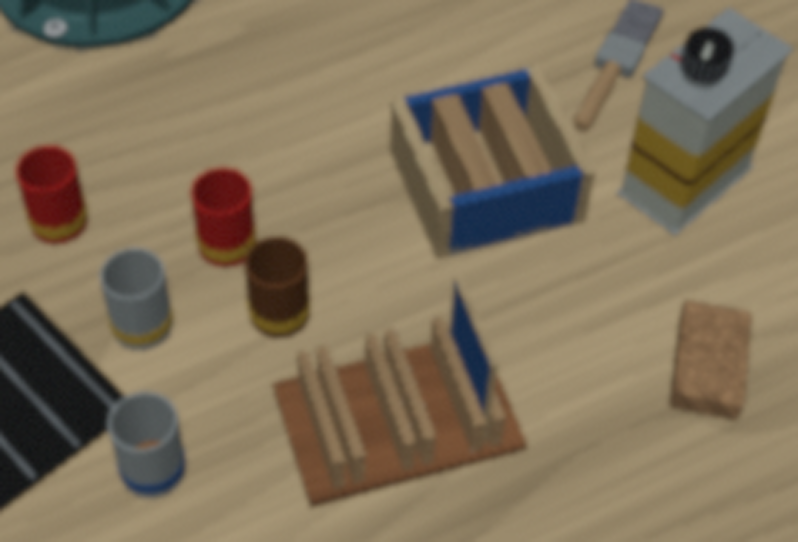

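Crops: cap line runs roughly (196,110)→(230,88) and the red mark is at (232,184) in c1. The panel is in the rack's leftmost slot, with its top edge (76,14)–(57,130) in c2. Pot_c (yellow) and pot_a (blue) are the real pots. I'll convert these to world positions.

```bash
cat > m.py <<'E'
from h import *
np.set_printoptions(precision=4,suppress=True)
c1=lambda u,v,z:w('top',(130-.4+u/5,215-.4+v/5),z)[:2]
c2=lambda u,v,z:w('top',(285-.33+u/3,170-.33+v/3),z)[:2]
def show(n,P):
    P=np.array(P);print(n,'ctr',P.mean(0),'sides',np.linalg.norm(np.roll(P,-1,0)-P,axis=1),'ang',np.degrees(np.arctan2(*(np.roll(P,-1,0)-P).T[::-1])))
T=[c1(*p,.165) for p in[(12,101),(272,28),(322,183),(50,256)]];show('tin',T)
cap0,cap1,red=c1(196,112,.204),c1(230,88,.204),c1(232,184,.165)
print('cap',cap0,c1(201,119,.19),'line',cap1,'red',red)
show('carrier',[c1(*p,.075) for p in[(450,165),(770,222),(715,512),(402,455)]])
show('blue out',[c1(*p,.075) for p in[(477,170),(735,215),(685,507),(423,460)]])
show('rack',[c2(*p,.012) for p in[(38,22),(262,63),(237,203),(10,161)]])
show('panel',[c2(76,14,.132),c2(57,130,.132)])
for a,b in[((65,20),(42,157)),((85,27),(63,161)),((138,37),(114,172)),((157,40),(135,175)),((210,51),(187,186)),((232,55),(208,190))]:show('strip',[c2(*a,.057),c2(*b,.057)])
show('mat',[c2(*p,.003) for p in[(371,247),(715,151),(776,344),(430,442)]])
print('pot_a',c2(396,162,.08),c2(388,172,.04),'pot_c',c2(337,339,.08),'base',c2(331,342,0.03))
E
python3 m.py
```

```text
tin ctr [0.5334 0.4014] sides [0.1192 0.0732 0.1237 0.0715] ang [ -73.401  -160.3979  105.8399   16.0703]
cap [0.5427 0.3775] [0.5411 0.3789] line [0.5532 0.3632] red [0.515  0.3706]
carrier ctr [0.4519 0.2249] sides [0.1541 0.1383 0.1494 0.138 ] ang [-99.4393 170.3389  80.432   -7.7088]
blue out ctr [0.4521 0.2269] sides [0.1241 0.1389 0.125  0.1385] ang [-99.2336 171.4281  80.5816  -8.9118]
rack ctr [0.6434 0.0291] sides [0.1898 0.1192 0.1909 0.1191] ang [-99.8456 170.2508  80.1202 -10.286 ]
panel ctr [0.6542 0.084 ] sides [0.0909 0.0909] ang [171.6593  -8.3407]
strip ctr [0.6546 0.0967] sides [0.1132 0.1132] ang [171.4655  -8.5345]
strip ctr [0.6503 0.0801] sides [0.1106 0.1106] ang [171.6037  -8.3963]
strip ctr [0.6422 0.0381] sides [0.1116 0.1116] ang [170.6891  -9.3109]
strip ctr [0.64  0.022] sides [0.1114 0.1114] ang [171.4417  -8.5583]
strip ctr [ 0.6315 -0.0203] sides [0.1114 0.1114] ang [170.866  -9.134]
strip ctr [ 0.6285 -0.0377] sides [0.1115 0.1115] ang [170.3906  -9.6094]
mat ctr [ 0.4958 -0.3337] sides [0.299  0.1669 0.2979 0.1671] ang [ -73.7394 -163.6539  106.2993   16.7242]
pot_a [ 0.5948 -0.1755] [ 0.592  -0.1752] pot_c [ 0.4547 -0.1289] base [ 0.454  -0.1301]
```

```bash
cat >> h.py <<'E'
def plan(wps,start=None):
    "wps: (x,y,z,yaw) in m, rad; prints shift in mm (tool axes) and turn for each leg"
    s=r.state();p,y=(s['position'],s['ee_rot'][2]) if start is None else start
    print('t',s['time'],'at',np.round(s['position'],4),np.round(s['ee_rot'],3),'F',np.round(s['contact_force'],1),'w',round(s['gripper_width'],4))
    for x in wps:
        q=np.array(x[:3]);d=(q-p)*1000
        print(x,'->',[round(np.cos(y)*d[0]+np.sin(y)*d[1]),round(np.sin(y)*d[0]-np.cos(y)*d[1]),round(-d[2])],round(y-x[3],2))
        p,y=q,x[3]
E
python3 - <<'E'
from h import *
plan([(.4,-.22,.3,-.15),(.52,.08,.3,.9),(.541,.378,.3,1.75)])
E
```

```text
t 0.1 at [ 0.2471 -0.5461  0.2359] [-3.141e+00  2.000e-03 -1.146e+00] F [-0.4  0.9  0.8] w 0.0877
(0.4, -0.22, 0.3, -0.15) -> [-234, -274, -64] -1.0
(0.52, 0.08, 0.3, 0.9) -> [74, -315, 0] -1.05
(0.541, 0.378, 0.3, 1.75) -> [246, -169, 0] -0.85
```

>>> {"method": "apply_moves", "body": {
  "rows": [
    {"linear":[0,0,-64],"turn":-0.1},
    {"linear":[0,0,-64],"turn":-0.2},
    {"linear":[-234,-274,-64],"turn":-1.0},
    {"linear":[-234,-274,-64],"turn":-1.0},
    {"linear":[-234,-274,-64],"turn":-1.0},
    {"linear":[-234,-274,-64],"turn":-1.0},
    {"linear":[-234,-274,-64],"turn":-1.0},
    {"linear":[-234,-274,-64],"turn":-1.0}
  ],
  "grip": 1
}}

```text
time: 0.9
position: [0.375, -0.2731, 0.3004]
ee_rot: [-3.141, 0.0, -0.142]
contact_force: [0.9, 0.2, 0.0]
gripper_width: 0.0878
```

Run:
```python
from h import *
plan([(.5,.06,.3,.9),(.541,.378,.3,1.75)])
```

```text
t 0.9 at [ 0.375  -0.2731  0.3004] [-3.141  0.    -0.142] F [0.9 0.2 0. ] w 0.0878
(0.5, 0.06, 0.3, 0.9) -> [77, -347, 0] -1.04
(0.541, 0.378, 0.3, 1.75) -> [275, -166, 0] -0.85
```

>>> {"method": "apply_moves", "body": {
  "rows": [
    {"linear":[77,-347,0],"turn":-1.04},
    {"linear":[77,-347,0],"turn":-1.04},
    {"linear":[77,-347,0],"turn":-1.04},
    {"linear":[77,-347,0],"turn":-1.04},
    {"linear":[77,-347,0],"turn":-1.04},
    {"linear":[77,-347,0],"turn":-1.04},
    {"linear":[77,-347,0],"turn":-1.04},
    {"linear":[77,-347,0],"turn":-1.04}
  ]
}}

```text
time: 1.7
position: [0.5026, 0.0618, 0.3004]
ee_rot: [-3.141, -0.002, 0.902]
contact_force: [-0.4, -0.1, 0.4]
gripper_width: 0.0878
```

>>> {"method": "apply_moves", "body": {
  "rows": [
    {"linear":[275,-166,0],"turn":-0.85},
    {"linear":[275,-166,0],"turn":-0.85},
    {"linear":[275,-166,0],"turn":-0.85},
    {"linear":[275,-166,0],"turn":-0.85},
    {"linear":[275,-166,0],"turn":-0.85},
    {"linear":[275,-166,0],"turn":-0.85},
    {"linear":[275,-166,0],"turn":-0.85},
    {"linear":[275,-166,0],"turn":-0.85}
  ]
}}

```text
time: 2.5
position: [0.5443, 0.3773, 0.2996]
ee_rot: [-3.141, -0.0, 1.745]
contact_force: [-0.2, -0.3, 0.1]
gripper_width: 0.0873
```

Run:
```python
from h import *
plan([(.541,.378,.3,1.75),(.541,.378,.187,1.75)])
```

```text
t 2.5 at [0.5443 0.3773 0.2996] [-3.141 -0.     1.745] F [-0.2 -0.3  0.1] w 0.0873
(0.541, 0.378, 0.3, 1.75) -> [1, -3, 0] -0.0
(0.541, 0.378, 0.187, 1.75) -> [0, 0, 113] 0.0
```

>>> {"method": "apply_moves", "body": {
  "rows": [
    {"linear":[1,-3,30]},
    {"linear":[1,-3,60]},
    {"linear":[1,-3,90]},
    {"linear":[1,-3,113]},
    {"linear":[1,-3,113]},
    {"linear":[1,-3,113]}
  ]
}}

```text
invalid input at $.rows[0]: expected keys linear, turn
```

>>> {"method": "apply_moves", "body": {
  "rows": [
    {"linear":[0,0,0]},
    {"linear":[0,0,0]},
    {"linear":[0,0,0]},
    {"linear":[0,0,0]},
    {"linear":[0,0,0]},
    {"linear":[0,0,0]},
    {"linear":[0,0,0]},
    {"linear":[0,0,0]}
  ],
  "grip": 0
}}

```text
invalid input at $.rows[0]: expected keys linear, turn
```

>>> {"method": "apply_moves", "body": {
  "rows": [
    {"linear":[1,-3,30],"turn":0},
    {"linear":[1,-3,60],"turn":0},
    {"linear":[1,-3,90],"turn":0},
    {"linear":[1,-3,113],"turn":0},
    {"linear":[1,-3,113],"turn":0},
    {"linear":[1,-3,113],"turn":0}
  ]
}}

```text
time: 3.1
position: [0.5413, 0.3742, 0.1879]
ee_rot: [-3.141, 0.001, 1.742]
contact_force: [-0.3, -0.6, -0.4]
gripper_width: 0.0877
```

>>> {"method": "apply_moves", "body": {
  "rows": [
    {"linear":[0,0,0],"turn":0},
    {"linear":[0,0,0],"turn":0},
    {"linear":[0,0,0],"turn":0},
    {"linear":[0,0,0],"turn":0},
    {"linear":[0,0,0],"turn":0},
    {"linear":[0,0,0],"turn":0},
    {"linear":[0,0,0],"turn":0},
    {"linear":[0,0,0],"turn":0}
  ],
  "grip": 0
}}

```text
time: 3.9
position: [0.5407, 0.3785, 0.188]
ee_rot: [3.141, -0.005, 1.744]
contact_force: [-1.4, 8.4, -0.5]
gripper_width: 0.0416
```

>>> {"method": "apply_moves", "body": {
  "rows": [
    {"linear":[4,0,0],"turn":0.1},
    {"linear":[4,0,0],"turn":0.22},
    {"linear":[4,0,0],"turn":0.34},
    {"linear":[4,0,0],"turn":0.46},
    {"linear":[4,0,0],"turn":0.58},
    {"linear":[4,0,0],"turn":0.7},
    {"linear":[4,0,0],"turn":0.82},
    {"linear":[4,0,0],"turn":0.94}
  ]
}}

```text
time: 4.7
position: [0.5406, 0.3784, 0.1879]
ee_rot: [3.14, 0.002, 0.799]
contact_force: [0.6, -5.2, 3.0]
gripper_width: 0.0413
```

>>> {"method": "apply_moves", "body": {
  "rows": [
    {"linear":[0,0,0],"turn":0.12},
    {"linear":[0,0,0],"turn":0.24},
    {"linear":[0,0,0],"turn":0.36},
    {"linear":[0,0,0],"turn":0.48},
    {"linear":[0,0,0],"turn":0.6},
    {"linear":[0,0,0],"turn":0.72},
    {"linear":[0,0,0],"turn":0.84},
    {"linear":[0,0,0],"turn":0.9}
  ]
}}

```text
time: 5.5
position: [0.5402, 0.3783, 0.1879]
ee_rot: [3.139, 0.0, -0.1]
contact_force: [-0.8, -4.3, 4.1]
gripper_width: 0.0417
```

```bash
python3 -c "
from h import *
s=r.state();print(s['torque'],s['contact_force'],s['ee_rot'],s['effort'],s['joint_pos'])"
```

```text
[-0.8523627   0.12349758  0.06317048] [-0.79978846 -4.32919021  4.13806042] [ 3.13889175e+00  3.98261122e-04 -9.99549730e-02] [  2.23789595 -56.68977857 -26.9478339    1.36965696  -1.18407022
  -0.18782976] [ 0.5073235   0.48693224  1.42639562 -0.00211211  1.23013378  0.60798547]
```

>>> {"method": "apply_moves", "body": {
  "rows": [
    {"linear":[0,0,0],"turn":0.06},
    {"linear":[0,0,0],"turn":0.12},
    {"linear":[0,0,0],"turn":0.18},
    {"linear":[0,0,0],"turn":0.24},
    {"linear":[0,0,0],"turn":0.28},
    {"linear":[0,0,0],"turn":0.28}
  ]
}}

```text
time: 6.1
position: [0.5409, 0.3802, 0.188]
ee_rot: [-3.141, -0.001, -0.375]
contact_force: [1.4, 1.0, -0.4]
gripper_width: 0.0415
```

```bash
python3 -c "
from h import *
s=r.state();print(s['torque'],s['contact_force'],s['ee_rot'],s['effort'])"
```

```text
[ 0.19825877 -0.19761986  0.63749464] [ 1.43097462  0.99684744 -0.43089652] [-3.14053999e+00 -8.28335438e-04 -3.75069227e-01] [-9.11113713e-01 -5.87318158e+01 -2.52975208e+01  1.98616355e-02
  5.56457676e-01  1.01746604e+00]
```

Torque rose to 0.64 N m, so the cap is at its stop. I'll release and raise.

>>> {"method": "apply_moves", "body": {
  "rows": [
    {"linear":[0,0,0],"turn":0},
    {"linear":[0,0,0],"turn":0},
    {"linear":[0,0,0],"turn":0},
    {"linear":[0,0,0],"turn":0},
    {"linear":[0,0,-40],"turn":0},
    {"linear":[0,0,-80],"turn":0},
    {"linear":[0,0,-112],"turn":0},
    {"linear":[0,0,-112],"turn":0}
  ],
  "grip": 1
}}

```text
time: 6.9
position: [0.543, 0.3811, 0.3055]
ee_rot: [-3.134, -0.006, -0.376]
contact_force: [0.0, 0.1, 0.4]
gripper_width: 0.0879
```

Run:
```python
from h import *
plan([(.49,.08,.3,-.16),(.4545,-.1295,.2,-.16)])
```

```text
t 6.9 at [0.543  0.3811 0.3055] [-3.134 -0.006 -0.376] F [0.  0.1 0.4] w 0.0879
(0.49, 0.08, 0.3, -0.16) -> [61, 300, 6] -0.22
(0.4545, -0.1295, 0.2, -0.16) -> [-2, 212, 100] 0.0
```

>>> {"method": "apply_moves", "body": {
  "rows": [
    {"linear":[61,300,6],"turn":-0.22},
    {"linear":[61,300,6],"turn":-0.22},
    {"linear":[61,300,6],"turn":-0.22},
    {"linear":[61,300,6],"turn":-0.22},
    {"linear":[61,300,6],"turn":-0.22},
    {"linear":[61,300,6],"turn":-0.22},
    {"linear":[61,300,6],"turn":-0.22},
    {"linear":[61,300,6],"turn":-0.22}
  ]
}}

```text
time: 7.7
position: [0.4865, 0.0772, 0.2931]
ee_rot: [-3.141, 0.001, -0.159]
contact_force: [0.6, 0.4, -0.3]
gripper_width: 0.0881
```

Run:
```python
from h import *
plan([(.4545,-.1295,.2,-.16),(.4545,-.1295,.035,-.16)])
cv2.imwrite('pics/s1.png',vision.snapshot('scene')[:,:,::-1])
a=vision.snapshot('top')[:,:,::-1];cv2.imwrite('pics/t1.png',a)
cv2.imwrite('pics/v1.png',np.hstack([crop(a,130,215,80,60,5),crop(a,350,200,80,110,300/110)[:300]]))
```

```text
t 7.7 at [0.4865 0.0772 0.2931] [-3.141e+00  1.000e-03 -1.590e-01] F [ 0.6  0.4 -0.3] w 0.0881
(0.4545, -0.1295, 0.2, -0.16) -> [1, 209, 93] 0.0
(0.4545, -0.1295, 0.035, -0.16) -> [0, 0, 165] 0.0
```

View pics/v1.png

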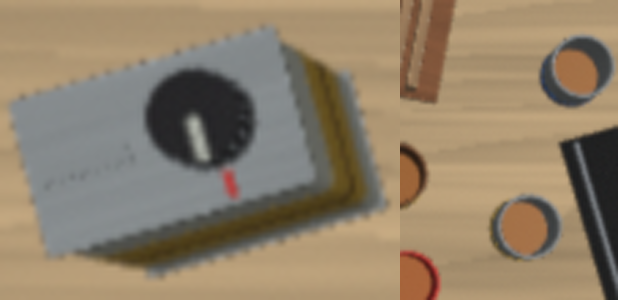

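The cap line now runs (190,115)→(203,160), parallel to the tin's short edge and aimed at the red mark, so it is tight. The pots haven't moved. Now grasp pot_c.

>>> {"method": "apply_moves", "body": {
  "rows": [
    {"linear":[1,209,0],"turn":0},
    {"linear":[1,209,20],"turn":0},
    {"linear":[1,209,60],"turn":0},
    {"linear":[1,209,93],"turn":0},
    {"linear":[1,209,93],"turn":0},
    {"linear":[1,209,93],"turn":0},
    {"linear":[1,209,93],"turn":0},
    {"linear":[1,209,93],"turn":0}
  ]
}}

```text
time: 8.6
position: [0.4569, -0.127, 0.2015]
ee_rot: [-3.141, -0.001, -0.154]
contact_force: [0.1, 0.4, -1.2]
gripper_width: 0.0877
```

>>> {"method": "apply_moves", "body": {
  "rows": [
    {"linear":[0,0,30],"turn":0},
    {"linear":[0,0,60],"turn":0},
    {"linear":[0,0,90],"turn":0},
    {"linear":[0,0,120],"turn":0},
    {"linear":[0,0,145],"turn":0},
    {"linear":[0,0,165],"turn":0},
    {"linear":[0,0,165],"turn":0},
    {"linear":[0,0,165],"turn":0}
  ]
}}

```text
time: 9.4
position: [0.4568, -0.1276, 0.0365]
ee_rot: [3.142, -0.001, -0.154]
contact_force: [-0.2, -0.4, -0.3]
gripper_width: 0.088
```

>>> {"method": "apply_moves", "body": {
  "rows": [
    {"linear":[0,0,0],"turn":0},
    {"linear":[0,0,0],"turn":0},
    {"linear":[0,0,0],"turn":0},
    {"linear":[0,0,0],"turn":0},
    {"linear":[0,0,0],"turn":0},
    {"linear":[0,0,0],"turn":0},
    {"linear":[0,0,0],"turn":0},
    {"linear":[0,0,0],"turn":0}
  ],
  "grip": 0
}}

```text
time: 10.2
position: [0.4554, -0.1281, 0.0356]
ee_rot: [-3.141, 0.0, -0.156]
contact_force: [-1.1, 5.9, 2.6]
gripper_width: 0.0273
```

Run:
```python
from h import *
e=np.array([.4395,.1515]);n=np.array([-.162,-.987])
# edge frame: grasp axis (u,z mm); TCP is 5 mm lower
W=[(18,145),(18,122),(17,111),(25,106),(32,99),(37,90),(40,82),(41,74)]
s=r.state()['position']
plan([(s[0],s[1],.16,-.16)]+[(*(e+n*u/1e3),z/1e3-.005,-.16) for u,z in W])
```

```text
t 10.2 at [ 0.4554 -0.1281  0.0356] [-3.141  0.    -0.156] F [-1.1  5.9  2.6] w 0.0273
(np.float64(0.45540672093694967), np.float64(-0.12809275117000446), 0.16, -0.16) -> [0, 0, -124] 0.0
(np.float64(0.436584), np.float64(0.133734), 0.13999999999999999, -0.16) -> [-60, -255, 20] 0.0
(np.float64(0.436584), np.float64(0.133734), 0.11699999999999999, -0.16) -> [0, 0, 23] 0.0
(np.float64(0.436746), np.float64(0.134721), 0.106, -0.16) -> [0, -1, 11] 0.0
(np.float64(0.43545), np.float64(0.126825), 0.10099999999999999, -0.16) -> [0, 8, 5] 0.0
(np.float64(0.434316), np.float64(0.119916), 0.094, -0.16) -> [0, 7, 7] 0.0
(np.float64(0.433506), np.float64(0.114981), 0.08499999999999999, -0.16) -> [0, 5, 9] 0.0
(np.float64(0.43302), np.float64(0.11202000000000001), 0.077, -0.16) -> [0, 3, 8] 0.0
(np.float64(0.432858), np.float64(0.11103299999999999), 0.06899999999999999, -0.16) -> [0, 1, 8] 0.0
```

The width is 27 mm rather than 56, so the grasp is off-centre. I'll look before doing anything else.

Run:
```python
from h import *
b=vision.snapshot('scene')[:,:,::-1]
a=vision.snapshot('top')[:,:,::-1]
cv2.imwrite('pics/v2.png',np.hstack([crop(a,330,190,110,140,3),crop(b,180,170,140,140,3)]))
```

```text
(no output)
```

View pics/v2.png

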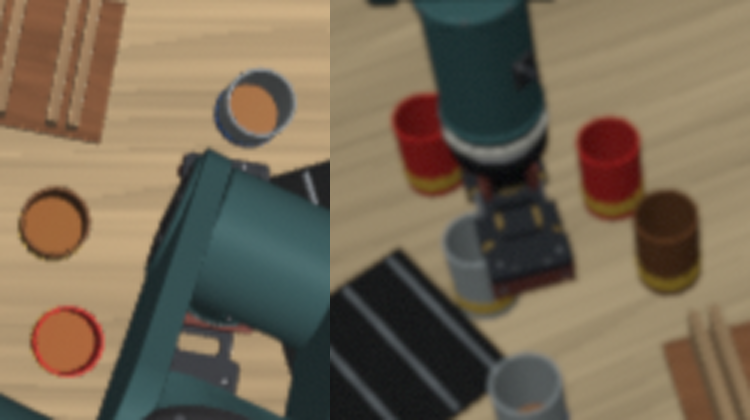

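>>> {"method": "apply_moves", "body": {
  "rows": [
    {"linear":[0,-10,0],"turn":0},
    {"linear":[0,-20,0],"turn":0},
    {"linear":[0,-20,0],"turn":0},
    {"linear":[0,-20,-50],"turn":0},
    {"linear":[0,-20,-100],"turn":0},
    {"linear":[0,-20,-150],"turn":0},
    {"linear":[0,-20,-180],"turn":0},
    {"linear":[0,-20,-180],"turn":0}
  ],
  "grip": 1
}}

```text
time: 11.1
position: [0.4618, -0.1097, 0.2202]
ee_rot: [3.139, -0.009, -0.155]
contact_force: [-0.1, -0.4, 0.2]
gripper_width: 0.0802
```

>>> {"method": "apply_moves", "body": {
  "rows": [
    {"linear":[0,-180,0],"turn":0},
    {"linear":[0,-180,0],"turn":0},
    {"linear":[0,-180,0],"turn":0},
    {"linear":[0,-180,0],"turn":0},
    {"linear":[0,-180,0],"turn":0}
  ]
}}

```text
time: 11.6
position: [0.4863, 0.0724, 0.2144]
ee_rot: [-3.141, 0.002, -0.152]
contact_force: [0.7, 0.0, -0.6]
gripper_width: 0.0878
```

Run:
```python
from h import *
a=vision.snapshot('top')[:,:,::-1]
cv2.imwrite('pics/v3.png',crop(a,330,190,150,140,4))
plan([])
```

```text
t 11.65 at [0.486  0.0706 0.2145] [ 3.141e+00  2.000e-03 -1.520e-01] F [-0.1  0.6 -0.1] w 0.0879
```

View pics/v3.png

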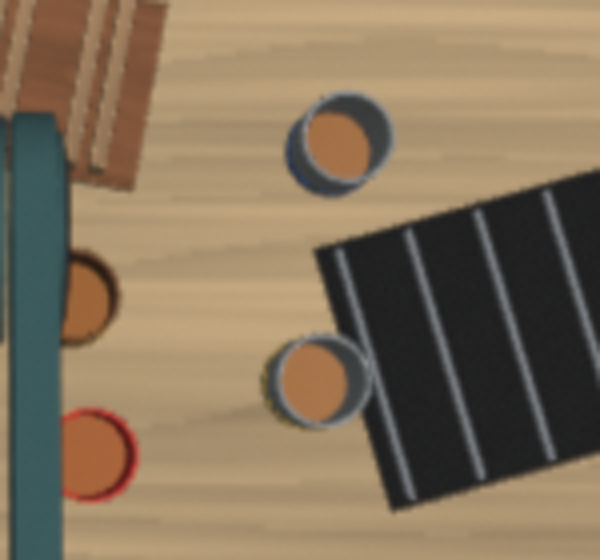

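Run:
```python
from h import *
p=w('top',(330-.4+324.5/4,190-.4+380/4),.08);q=w('top',(330-.4+348/4,190-.4+139/4),.08)
print('pot_c',p,'pot_a',q, 'base check',px('top',[p[0],p[1],.003]))
plan([(p[0],p[1],.2,-.16),(p[0],p[1],.035,-.16)])
```

```text
pot_c [ 0.45051428 -0.16109726  0.08      ] pot_a [ 0.59315541 -0.17536758  0.08      ] base check [406.24686659 285.57303355]
t 11.65 at [0.486  0.0706 0.2145] [ 3.141e+00  2.000e-03 -1.520e-01] F [-0.1  0.6 -0.1] w 0.0879
(np.float64(0.4505142848336728), np.float64(-0.16109726383091363), 0.2, -0.16) -> [0, 234, 14] 0.01
(np.float64(0.4505142848336728), np.float64(-0.16109726383091363), 0.035, -0.16) -> [0, 0, 165] 0.0
```

>>> {"method": "apply_moves", "body": {
  "rows": [
    {"linear":[0,234,14],"turn":0.01},
    {"linear":[0,234,14],"turn":0.01},
    {"linear":[0,234,14],"turn":0.01},
    {"linear":[0,234,14],"turn":0.01},
    {"linear":[0,234,14],"turn":0.01},
    {"linear":[0,234,14],"turn":0.01},
    {"linear":[0,234,14],"turn":0.01},
    {"linear":[0,234,14],"turn":0.01}
  ]
}}

```text
time: 12.45
position: [0.4496, -0.1614, 0.2012]
ee_rot: [-3.141, 0.001, -0.166]
contact_force: [-0.6, -0.7, 0.2]
gripper_width: 0.0879
```

>>> {"method": "apply_moves", "body": {
  "rows": [
    {"linear":[0,0,30],"turn":0},
    {"linear":[0,0,60],"turn":0},
    {"linear":[0,0,90],"turn":0},
    {"linear":[0,0,120],"turn":0},
    {"linear":[0,0,145],"turn":0},
    {"linear":[0,0,165],"turn":0},
    {"linear":[0,0,165],"turn":0},
    {"linear":[0,0,165],"turn":0}
  ]
}}

```text
time: 13.25
position: [0.4502, -0.1609, 0.0368]
ee_rot: [-3.141, 0.001, -0.164]
contact_force: [-0.0, -0.4, -0.0]
gripper_width: 0.0875
```

>>> {"method": "apply_moves", "body": {
  "rows": [
    {"linear":[0,0,0],"turn":0},
    {"linear":[0,0,0],"turn":0},
    {"linear":[0,0,0],"turn":0},
    {"linear":[0,0,0],"turn":0},
    {"linear":[0,0,0],"turn":0},
    {"linear":[0,0,0],"turn":0}
  ],
  "grip": 0
}}

```text
time: 13.85
position: [0.4502, -0.1618, 0.0371]
ee_rot: [-3.141, -0.0, -0.166]
contact_force: [-0.4, 1.0, 5.6]
gripper_width: 0.0561
```

```bash
cat > e.py <<'E'
from h import *
np.set_printoptions(precision=4,suppress=True)
e=np.array([.4395,.1515]);n=np.array([-.162,-.987])
def edge(W,first=[]): plan(first+[(*np.round(e+n*u/1e3,4),z/1e3-.005,-.16) for u,z in W])
E
python3 - <<'E'
from e import *
s=r.state()['position']
edge([(18,150),(17,112)],[(s[0],s[1],.16,-.16)])
E
```

```text
t 13.85 at [ 0.4502 -0.1618  0.0371] [-3.141 -0.    -0.166] F [-0.4  1.   5.6] w 0.0561
(np.float64(0.4502456293455818), np.float64(-0.1618325124894018), 0.16, -0.16) -> [0, 0, -123] -0.01
(np.float64(0.4366), np.float64(0.1337), 0.145, -0.16) -> [-61, -290, 15] 0.0
(np.float64(0.4367), np.float64(0.1347), 0.107, -0.16) -> [0, -1, 38] 0.0
```

>>> {"method": "apply_moves", "body": {
  "rows": [
    {"linear":[0,0,-40],"turn":0},
    {"linear":[0,0,-80],"turn":0},
    {"linear":[0,0,-123],"turn":0},
    {"linear":[0,0,-123],"turn":0},
    {"linear":[-10,-50,-123],"turn":0},
    {"linear":[-20,-95,-123],"turn":0},
    {"linear":[-30,-143,-123],"turn":0},
    {"linear":[-30,-143,-123],"turn":0}
  ]
}}

```text
time: 14.65
position: [0.4419, -0.0109, 0.1585]
ee_rot: [-3.14, 0.004, -0.161]
contact_force: [-0.1, -1.4, -1.7]
gripper_width: 0.0561
```

>>> {"method": "apply_moves", "body": {
  "rows": [
    {"linear":[-10,-48,0],"turn":0},
    {"linear":[-20,-97,5],"turn":0},
    {"linear":[-31,-147,15],"turn":0},
    {"linear":[-31,-147,15],"turn":0},
    {"linear":[-31,-147,15],"turn":0}
  ]
}}

```text
time: 15.15
position: [0.4374, 0.1345, 0.1437]
ee_rot: [3.141, 0.002, -0.163]
contact_force: [-0.8, -1.0, -1.5]
gripper_width: 0.0558
```

Run:
```python
from e import *
edge([(18,125),(17,114),(25,109),(32,101),(37,92),(40,83),(41,75)])
```

```text
t 15.15 at [0.4374 0.1345 0.1437] [ 3.141  0.002 -0.163] F [-0.8 -1.  -1.5] w 0.0558
(np.float64(0.4366), np.float64(0.1337), 0.12, -0.16) -> [-1, 1, 24] -0.0
(np.float64(0.4367), np.float64(0.1347), 0.109, -0.16) -> [0, -1, 11] 0.0
(np.float64(0.4354), np.float64(0.1268), 0.104, -0.16) -> [0, 8, 5] 0.0
(np.float64(0.4343), np.float64(0.1199), 0.096, -0.16) -> [0, 7, 8] 0.0
(np.float64(0.4335), np.float64(0.115), 0.087, -0.16) -> [0, 5, 9] 0.0
(np.float64(0.433), np.float64(0.112), 0.078, -0.16) -> [0, 3, 9] 0.0
(np.float64(0.4329), np.float64(0.111), 0.06999999999999999, -0.16) -> [0, 1, 8] 0.0
```

>>> {"method": "apply_moves", "body": {
  "rows": [
    {"linear":[-1,1,12],"turn":0},
    {"linear":[-1,1,24],"turn":0},
    {"linear":[-1,0,30],"turn":0},
    {"linear":[-1,0,35],"turn":0},
    {"linear":[-1,4,38],"turn":0},
    {"linear":[-1,8,40],"turn":0}
  ]
}}

```text
time: 15.75
position: [0.4381, 0.1262, 0.1062]
ee_rot: [-3.139, -0.004, -0.168]
contact_force: [-1.6, 3.9, 13.0]
gripper_width: 0.0554
```

>>> {"method": "apply_moves", "body": {
  "rows": [
    {"linear":[0,4,4],"turn":0},
    {"linear":[0,7,8],"turn":0},
    {"linear":[0,10,12],"turn":0},
    {"linear":[0,12,17],"turn":0},
    {"linear":[0,14,22],"turn":0},
    {"linear":[0,15,26],"turn":0},
    {"linear":[0,16,34],"turn":0},
    {"linear":[0,16,34],"turn":0}
  ]
}}

```text
time: 16.55
position: [0.4365, 0.1085, 0.0717]
ee_rot: [3.141, -0.006, -0.167]
contact_force: [3.4, -8.8, 4.9]
gripper_width: 0.0547
```

Run:
```python
from e import *
edge([(50,80),(50,125),(33,115)])
b=vision.snapshot('scene')[:,:,::-1];a=vision.snapshot('top')[:,:,::-1]
cv2.imwrite('pics/v4.png',np.hstack([crop(b,260,120,160,140,4),crop(a,250,210,40,140,4)]))
```

```text
t 16.55 at [0.4365 0.1085 0.0717] [ 3.141 -0.006 -0.167] F [ 3.4 -8.8  4.9] w 0.0547
(np.float64(0.4314), np.float64(0.1021), 0.075, -0.16) -> [-4, 7, -3] -0.01
(np.float64(0.4314), np.float64(0.1021), 0.12, -0.16) -> [0, 0, -45] 0.0
(np.float64(0.4342), np.float64(0.1189), 0.11, -0.16) -> [0, -17, 10] 0.0
```

View pics/v4.png

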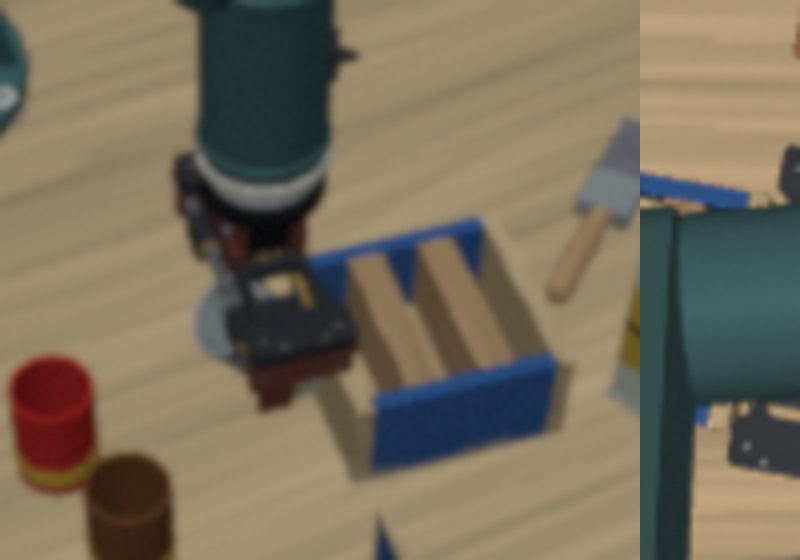

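>>> {"method": "apply_moves", "body": {
  "rows": [
    {"linear":[-3,8,-5],"turn":0},
    {"linear":[-3,8,-20],"turn":0},
    {"linear":[-3,8,-48],"turn":0},
    {"linear":[-3,8,-53],"turn":0},
    {"linear":[-3,-4,-53],"turn":0},
    {"linear":[-3,-20,-53],"turn":0},
    {"linear":[-3,-20,-53],"turn":0}
  ]
}}

```text
time: 17.35
position: [0.4333, 0.1322, 0.1229]
ee_rot: [-3.141, 0.001, -0.165]
contact_force: [1.1, -0.1, -1.1]
gripper_width: 0.0544
```

Run:
```python
from e import *
edge([(22,125),(22,93),(25,88),(27,82),(28,75),(28.5,62)])
```

```text
t 17.35 at [0.4333 0.1322 0.1229] [-3.141  0.001 -0.165] F [ 1.1 -0.1 -1.1] w 0.0544
(np.float64(0.4359), np.float64(0.1298), 0.12, -0.16) -> [3, 2, 3] -0.01
(np.float64(0.4359), np.float64(0.1298), 0.088, -0.16) -> [0, 0, 32] 0.0
(np.float64(0.4354), np.float64(0.1268), 0.08299999999999999, -0.16) -> [0, 3, 5] 0.0
(np.float64(0.4351), np.float64(0.1249), 0.077, -0.16) -> [0, 2, 6] 0.0
(np.float64(0.435), np.float64(0.1239), 0.06999999999999999, -0.16) -> [0, 1, 7] 0.0
(np.float64(0.4349), np.float64(0.1234), 0.057, -0.16) -> [0, 1, 13] 0.0
```

>>> {"method": "apply_moves", "body": {
  "rows": [
    {"linear":[0,2,10],"turn":0},
    {"linear":[0,2,20],"turn":0},
    {"linear":[0,2,28],"turn":0},
    {"linear":[0,2,35],"turn":0},
    {"linear":[0,5,40],"turn":0},
    {"linear":[0,7,46],"turn":0}
  ]
}}

```text
time: 17.95
position: [0.4324, 0.1229, 0.0781]
ee_rot: [3.14, -0.0, -0.165]
contact_force: [-3.5, -7.0, 17.1]
gripper_width: 0.0539
```

>>> {"method": "apply_moves", "body": {
  "rows": [
    {"linear":[0,1,4],"turn":0},
    {"linear":[0,1,8],"turn":0},
    {"linear":[0,2,14],"turn":0},
    {"linear":[0,2,20],"turn":0},
    {"linear":[0,2,20],"turn":0}
  ]
}}

```text
time: 18.45
position: [0.4318, 0.1201, 0.0572]
ee_rot: [3.139, 0.0, -0.165]
contact_force: [0.5, -11.3, 2.0]
gripper_width: 0.0545
```

Run:
```python
from e import *
edge([(60,75),(60,150)])
b=vision.snapshot('scene')[:,:,::-1];a=vision.snapshot('top')[:,:,::-1]
cv2.imwrite('pics/v5.png',np.hstack([crop(b,280,140,120,120,5),crop(a,250,210,40,120,5)]))
```

```text
t 18.45 at [0.4318 0.1201 0.0572] [ 3.139  0.    -0.165] F [  0.5 -11.3   2. ] w 0.0545
(np.float64(0.4298), np.float64(0.0923), 0.06999999999999999, -0.16) -> [3, 28, -13] -0.01
(np.float64(0.4298), np.float64(0.0923), 0.145, -0.16) -> [0, 0, -75] 0.0
```

View pics/v5.png

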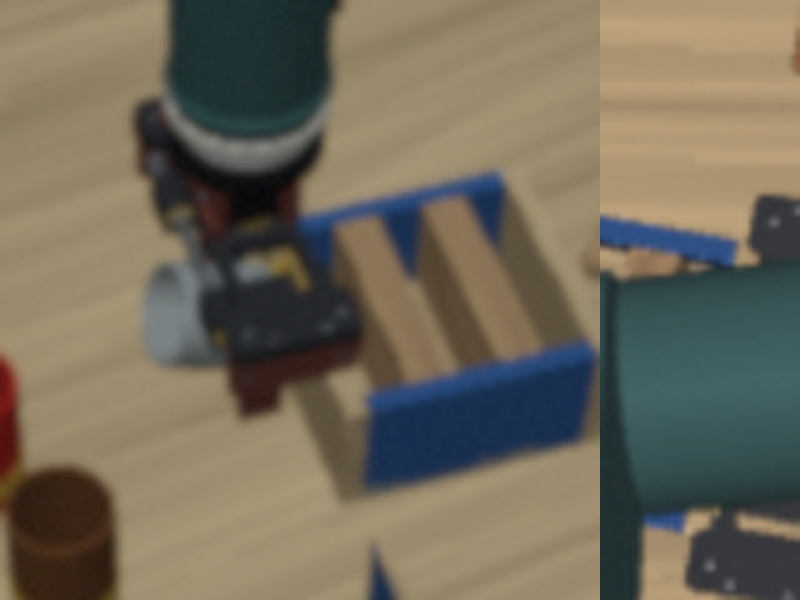

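Run:
```python
from e import *
for z in(.03,.05,.07,.09):
    X=w('scene',(280+172/5,140+312/5),z); print(z,X, 'u mm',(X[:2]-e)@n*1000)
for uz in((60,75),(28,35),(28,115),(70,75)): print(uz,(px('scene',[*(e+n*uz[0]/1e3-np.array([.987,-.162])*.007),uz[1]/1e3])-[280,140])*5)
```

```text
0.03 [0.3719 0.1116 0.03  ] u mm 50.3109896415152
0.05 [0.3874 0.1039 0.05  ] u mm 55.3853986045976
0.07 [0.403  0.0962 0.07  ] u mm 60.45980756768002
0.09 [0.4186 0.0885 0.09  ] u mm 65.53421653076252
(60, 75) [184.1957 333.3859]
(28, 35) [241.3885 368.4952]
(28, 115) [244.243  268.0422]
(70, 75) [165.7824 337.7645]
```

>>> {"method": "apply_moves", "body": {
  "rows": [
    {"linear":[0,20,0],"turn":0},
    {"linear":[0,40,-20],"turn":0},
    {"linear":[0,60,-60],"turn":-0.1},
    {"linear":[0,90,-100],"turn":-0.25},
    {"linear":[0,110,-120],"turn":-0.4},
    {"linear":[0,110,-120],"turn":-0.55},
    {"linear":[0,110,-120],"turn":-0.7},
    {"linear":[0,110,-120],"turn":-0.85}
  ]
}}

```text
time: 19.35
position: [0.4137, 0.0131, 0.1775]
ee_rot: [3.142, -0.0, 0.688]
contact_force: [0.1, -0.1, -1.3]
gripper_width: 0.0543
```

>>> {"method": "apply_moves", "body": {
  "rows": [
    {"linear":[0,0,0],"turn":-0.14},
    {"linear":[0,0,0],"turn":-0.28},
    {"linear":[0,0,0],"turn":-0.4},
    {"linear":[0,0,0],"turn":-0.4}
  ]
}}

```text
time: 19.75
position: [0.4135, 0.0134, 0.1771]
ee_rot: [-3.141, 0.0, 1.084]
contact_force: [-0.4, 0.9, -0.9]
gripper_width: 0.0547
```

Run:
```python
from e import *
plan([]);s=r.state()
c=px('scene',s['position']).astype(int);print(c)
b=vision.snapshot('scene')[:,:,::-1]
cv2.imwrite('pics/v6.png',crop(b,c[0]-40,c[1]-45,80,80,7))
```

```text
t 19.75 at [0.4135 0.0134 0.1771] [-3.141  0.     1.084] F [-0.4  0.9 -0.9] w 0.0547
[285 187]
```

View pics/v6.png

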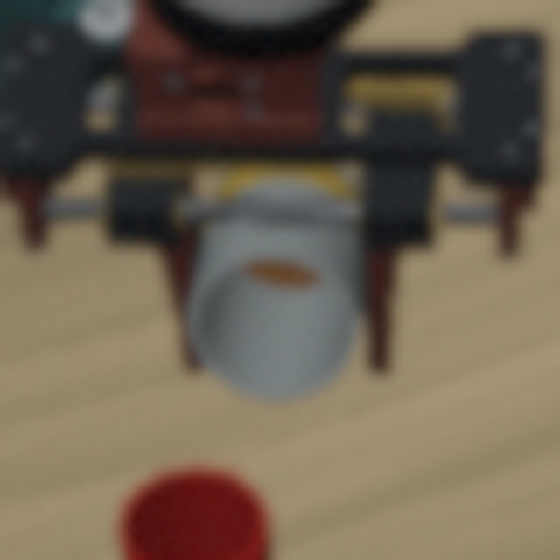

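```bash
sed -i 's/^e=.*;n/e=np.array([.440,.1525]);n/' e.py
python3 - <<'E'
from e import *
edge([(74,100),(74,38),(74,28)])
E
```

```text
t 19.8 at [0.4135 0.0134 0.1772] [-3.141  0.     1.08 ] F [ 0.3 -0.2 -0.7] w 0.0547
(np.float64(0.428), np.float64(0.0795), 0.095, -0.16) -> [65, -18, 82] 1.24
(np.float64(0.428), np.float64(0.0795), 0.033, -0.16) -> [0, 0, 62] 0.0
(np.float64(0.428), np.float64(0.0795), 0.023, -0.16) -> [0, 0, 10] 0.0
```

>>> {"method": "apply_moves", "body": {
  "rows": [
    {"linear":[30,-10,0],"turn":0.15},
    {"linear":[65,-18,0],"turn":0.3},
    {"linear":[65,-18,0],"turn":0.45},
    {"linear":[65,-18,20],"turn":0.6},
    {"linear":[65,-18,40],"turn":0.75},
    {"linear":[65,-18,60],"turn":0.9},
    {"linear":[65,-18,82],"turn":1.05},
    {"linear":[65,-18,82],"turn":1.2}
  ]
}}

```text
time: 20.6
position: [0.4263, 0.0793, 0.0932]
ee_rot: [3.141, 0.005, -0.113]
contact_force: [-0.3, 0.6, -0.5]
gripper_width: 0.0546
```

>>> {"method": "apply_moves", "body": {
  "rows": [
    {"linear":[0,0,20],"turn":0.05},
    {"linear":[0,0,38],"turn":0.05},
    {"linear":[0,0,46],"turn":0.05},
    {"linear":[0,0,52],"turn":0.05},
    {"linear":[0,0,58],"turn":0.05},
    {"linear":[0,0,62],"turn":0.05}
  ]
}}

```text
time: 21.2
position: [0.4287, 0.0794, 0.0336]
ee_rot: [-3.141, -0.001, -0.154]
contact_force: [0.3, 0.2, -1.4]
gripper_width: 0.0543
```

>>> {"method": "apply_moves", "body": {
  "rows": [
    {"linear":[0,0,3],"turn":0},
    {"linear":[0,0,6],"turn":0},
    {"linear":[0,0,8],"turn":0},
    {"linear":[0,0,9],"turn":0},
    {"linear":[0,0,9],"turn":0}
  ]
}}

```text
time: 21.7
position: [0.4284, 0.0794, 0.0247]
ee_rot: [-3.142, 0.0, -0.153]
contact_force: [-1.1, 0.4, -1.7]
gripper_width: 0.0548
```

>>> {"method": "apply_moves", "body": {
  "rows": [
    {"linear":[0,0,2],"turn":0},
    {"linear":[0,0,4],"turn":0},
    {"linear":[0,0,6],"turn":0},
    {"linear":[0,0,7],"turn":0},
    {"linear":[0,0,7],"turn":0}
  ]
}}

```text
time: 22.2
position: [0.4283, 0.0794, 0.0175]
ee_rot: [-3.142, 0.0, -0.153]
contact_force: [-0.4, -0.8, -1.2]
gripper_width: 0.0542
```

Run:
```python
from e import *
plan([]);s=r.state()
c=px('scene',s['position']).astype(int);print(c)
b=vision.snapshot('scene')[:,:,::-1]
cv2.imwrite('pics/v7.png',crop(b,c[0]-45,c[1]-45,80,80,7))
```

```text
t 22.2 at [0.4283 0.0794 0.0175] [-3.142  0.    -0.153] F [-0.4 -0.8 -1.2] w 0.0542
[313 223]
```

View pics/v7.png

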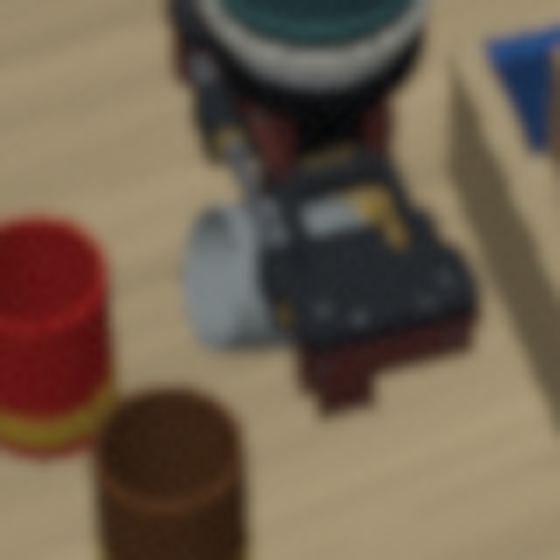

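>>> {"method": "apply_moves", "body": {
  "rows": [
    {"linear":[0,0,0],"turn":0},
    {"linear":[0,0,0],"turn":0},
    {"linear":[0,0,0],"turn":0},
    {"linear":[0,0,0],"turn":0},
    {"linear":[0,0,0],"turn":0},
    {"linear":[0,0,-30],"turn":0},
    {"linear":[0,0,-80],"turn":0},
    {"linear":[0,0,-130],"turn":0}
  ],
  "grip": 1
}}

```text
time: 23.05
position: [0.4273, 0.0793, 0.1487]
ee_rot: [3.141, 0.003, -0.153]
contact_force: [1.0, -0.5, -0.2]
gripper_width: 0.0878
```

>>> {"method": "apply_moves", "body": {
  "rows": [
    {"linear":[0,0,-50],"turn":0},
    {"linear":[0,0,-100],"turn":0},
    {"linear":[70,300,-100],"turn":0},
    {"linear":[70,300,-100],"turn":0},
    {"linear":[70,300,-100],"turn":0},
    {"linear":[70,300,-100],"turn":0},
    {"linear":[70,300,-100],"turn":0},
    {"linear":[70,300,-100],"turn":0}
  ]
}}

```text
time: 23.85
position: [0.4507, -0.2217, 0.2477]
ee_rot: [-3.141, -0.0, -0.154]
contact_force: [1.6, 1.2, 0.1]
gripper_width: 0.0879
```

```bash
cat > seg.py <<'E'
from e import *
def blobs(name='top',ref='pics/top0.png',thr=40,amin=60):
    a=vision.snapshot(name)[:,:,::-1].copy();d=np.abs(a.astype(int)-cv2.imread(ref)).sum(2)
    m=cv2.morphologyEx((d>thr).astype(np.uint8),cv2.MORPH_OPEN,np.ones((2,2)))
    n_,l,st,ce=cv2.connectedComponentsWithStats(m)
    return a,l,[(i,st[i].tolist(),ce[i].round(1).tolist()) for i in range(1,n_) if st[i,4]>amin]
E
python3 - <<'E'
from seg import *
plan([])
a,l,B=blobs();cv2.imwrite('pics/t2.png',a)
for b in B:
    i=b[0];rc=cv2.minAreaRect(np.argwhere(l==i)[:,::-1].astype(np.float32));print(b,rc)
for uz in((74-57,28),(74+57,28)): print(px('top',[*(e+n*uz[0]/1e3),.028]))
E
```

```text
t 23.85 at [ 0.4507 -0.2217  0.2477] [-3.141 -0.    -0.154] F [1.6 1.2 0.1] w 0.0879
(1, [220, 225, 420, 255, 42317], [457.9, 397.2]) ((429.5, 352.0), (254.0, 419.0), 90.0)
(2, [168, 232, 10, 17, 84], [171.5, 239.5]) ((171.55947875976562, 239.55677795410156), (7.131582736968994, 17.05698013305664), 17.10272979736328)
(3, [383, 272, 27, 25, 519], [396.3, 283.8]) ((396.0, 284.0), (24.0, 26.0), 90.0)
(4, [301, 278, 36, 28, 784], [318.4, 291.3]) ((318.2026672363281, 291.2837829589844), (33.37299346923828, 24.166650772094727), 9.462321281433105)
(6, [330, 442, 17, 16, 129], [336.0, 448.7]) ((336.722900390625, 448.7579040527344), (13.647286415100098, 16.280973434448242), 28.610458374023438)
(7, [342, 448, 21, 13, 111], [353.4, 452.8]) ((351.1034851074219, 453.2414245605469), (20.79787826538086, 10.39893913269043), 21.801406860351562)
(8, [303, 460, 53, 20, 404], [326.2, 472.2]) ((327.2731628417969, 474.464599609375), (55.35573196411133, 13.346151351928711), 19.179006576538086)
(9, [336, 463, 18, 5, 71], [344.5, 464.7]) ((344.5, 465.0), (4.0, 17.0), 90.0)
[285.5123 289.3073]
[331.7362 297.48  ]
```

Run:
```python
from seg import *
X=w('top',(318.3,291.4),.035);print(X,'u',(X[:2]-e)@n*1e3)
d=w('top',(318.3+16,291.4+16*np.tan(np.radians(9.46))),.035)-X;print('axis deg',np.degrees(np.arctan2(d[1],d[0])), 'n deg',np.degrees(np.arctan2(n[1],n[0])))
a=cv2.imread('pics/t2.png')
for t in range(-18,19,3):print(t,a[int(round(291.3+t*.165)),int(round(318.2+t*.986))],end=' ')
print()
plan([(X[0],X[1],.248,-.16),(X[0],X[1],.10,-.16),(X[0],X[1],.024,-.16)])
```

```text
[0.433  0.0559 0.035 ] u 96.4634521075152
axis deg -98.76170900352604 n deg -99.3210607104402
-18 [116 143 162] -15 [138 136 131] -12 [ 62 139 171] -9 [ 55 141 175] -6 [136 137 134] -3 [138 136 131] 0 [139 137 132] 3 [139 137 131] 6 [138 137 131] 9 [138 136 131] 12 [139 137 132] 15 [134 137 138] 18 [111 145 168] 
t 23.9 at [ 0.4523 -0.2296  0.248 ] [ 3.135 -0.003 -0.156] F [ 2.2 -6.8 -0.1] w 0.088
(np.float64(0.4329692682398645), np.float64(0.05591998625899368), 0.248, -0.16) -> [-63, -279, 0] 0.0
(np.float64(0.4329692682398645), np.float64(0.05591998625899368), 0.1, -0.16) -> [0, 0, 148] 0.0
(np.float64(0.4329692682398645), np.float64(0.05591998625899368), 0.024, -0.16) -> [0, 0, 76] 0.0
```

>>> {"method": "apply_moves", "body": {
  "rows": [
    {"linear":[-63,-267,0],"turn":0},
    {"linear":[-63,-267,0],"turn":0},
    {"linear":[-63,-267,0],"turn":0},
    {"linear":[-63,-267,0],"turn":0},
    {"linear":[-63,-267,0],"turn":0},
    {"linear":[-63,-267,0],"turn":0},
    {"linear":[-63,-267,20],"turn":0},
    {"linear":[-63,-267,20],"turn":0}
  ]
}}

```text
time: 24.7
position: [0.4276, 0.0548, 0.2261]
ee_rot: [3.141, 0.004, -0.151]
contact_force: [-0.7, -0.5, -0.4]
gripper_width: 0.0878
```

Run:
```python
from seg import *
edge([(100,105),(100,29)])
```

```text
t 24.7 at [0.4276 0.0548 0.2261] [ 3.141  0.004 -0.151] F [-0.7 -0.5 -0.4] w 0.0878
(np.float64(0.4238), np.float64(0.0538), 0.09999999999999999, -0.16) -> [-4, 2, 126] 0.01
(np.float64(0.4238), np.float64(0.0538), 0.024, -0.16) -> [0, 0, 76] 0.0
```

>>> {"method": "apply_moves", "body": {
  "rows": [
    {"linear":[5,2,45],"turn":0.01},
    {"linear":[5,2,90],"turn":0.01},
    {"linear":[5,2,126],"turn":0.01},
    {"linear":[5,2,150],"turn":0.01},
    {"linear":[5,2,175],"turn":0.01},
    {"linear":[5,2,195],"turn":0.01},
    {"linear":[5,2,202],"turn":0.01},
    {"linear":[5,2,202],"turn":0.01}
  ]
}}

```text
time: 25.5
position: [0.4339, 0.0507, 0.0253]
ee_rot: [3.141, 0.002, -0.164]
contact_force: [0.7, -0.4, 1.0]
gripper_width: 0.0876
```

>>> {"method": "apply_moves", "body": {
  "rows": [
    {"linear":[0,0,0],"turn":0},
    {"linear":[0,0,0],"turn":0},
    {"linear":[0,0,0],"turn":0},
    {"linear":[0,0,0],"turn":0},
    {"linear":[0,0,0],"turn":0},
    {"linear":[0,0,0],"turn":0}
  ],
  "grip": 0
}}

```text
time: 26.1
position: [0.4345, 0.0511, 0.0261]
ee_rot: [-3.141, -0.001, -0.163]
contact_force: [-1.5, -0.6, 6.9]
gripper_width: 0.0564
```

>>> {"method": "apply_moves", "body": {
  "rows": [
    {"linear":[0,0,-20],"turn":0},
    {"linear":[0,0,-50],"turn":0},
    {"linear":[0,0,-90],"turn":0},
    {"linear":[0,0,-90],"turn":0},
    {"linear":[0,-20,-90],"turn":0},
    {"linear":[0,-45,-90],"turn":0},
    {"linear":[0,-60,-90],"turn":0},
    {"linear":[0,-60,-90],"turn":0}
  ]
}}

```text
time: 26.9
position: [0.4438, 0.1115, 0.1149]
ee_rot: [-3.141, 0.001, -0.161]
contact_force: [0.0, -0.6, -0.7]
gripper_width: 0.056
```

Run:
```python
from seg import *
edge([(35,110),(35,103),(34,97),(34,87),(33,79),(32,71),(31,65),(30,59),(29,53)])
```

```text
t 26.9 at [0.4438 0.1115 0.1149] [-3.141  0.001 -0.161] F [ 0.  -0.6 -0.7] w 0.056
(np.float64(0.4343), np.float64(0.118), 0.105, -0.16) -> [-10, -5, 10] -0.0
(np.float64(0.4343), np.float64(0.118), 0.09799999999999999, -0.16) -> [0, 0, 7] 0.0
(np.float64(0.4345), np.float64(0.1189), 0.092, -0.16) -> [0, -1, 6] 0.0
(np.float64(0.4345), np.float64(0.1189), 0.08199999999999999, -0.16) -> [0, 0, 10] 0.0
(np.float64(0.4347), np.float64(0.1199), 0.074, -0.16) -> [0, -1, 8] 0.0
(np.float64(0.4348), np.float64(0.1209), 0.06599999999999999, -0.16) -> [0, -1, 8] 0.0
(np.float64(0.435), np.float64(0.1219), 0.060000000000000005, -0.16) -> [0, -1, 6] 0.0
(np.float64(0.4351), np.float64(0.1229), 0.054, -0.16) -> [0, -1, 6] 0.0
(np.float64(0.4353), np.float64(0.1239), 0.048, -0.16) -> [0, -1, 6] 0.0
```

>>> {"method": "apply_moves", "body": {
  "rows": [
    {"linear":[-3,-5,10],"turn":0},
    {"linear":[-3,-5,17],"turn":0},
    {"linear":[-3,-5,20],"turn":0},
    {"linear":[-3,-6,24],"turn":0},
    {"linear":[-3,-6,29],"turn":0},
    {"linear":[-3,-6,33],"turn":0}
  ]
}}

```text
time: 27.5
position: [0.441, 0.1143, 0.0821]
ee_rot: [3.138, 0.002, -0.162]
contact_force: [-2.3, -10.8, 8.6]
gripper_width: 0.0559
```

>>> {"method": "apply_moves", "body": {
  "rows": [
    {"linear":[0,-1,4],"turn":0},
    {"linear":[0,-1,8],"turn":0},
    {"linear":[0,-2,12],"turn":0},
    {"linear":[0,-2,16],"turn":0},
    {"linear":[0,-3,20],"turn":0},
    {"linear":[0,-4,24],"turn":0},
    {"linear":[0,-5,29],"turn":0},
    {"linear":[0,-5,34],"turn":0}
  ]
}}

```text
time: 28.3
position: [0.4428, 0.1195, 0.0486]
ee_rot: [3.139, -0.0, -0.163]
contact_force: [-0.5, -10.7, 11.1]
gripper_width: 0.0566
```

Run:
```python
from seg import *
edge([])
s=r.state()
c=px('scene',s['position']).astype(int);print(c)
b=vision.snapshot('scene')[:,:,::-1]
cv2.imwrite('pics/v8.png',crop(b,c[0]-45,c[1]-45,80,80,7))
```

```text
t 28.3 at [0.4428 0.1195 0.0486] [ 3.139 -0.    -0.163] F [ -0.5 -10.7  11.1] w 0.0566
[329 214]
```

View pics/v8.png

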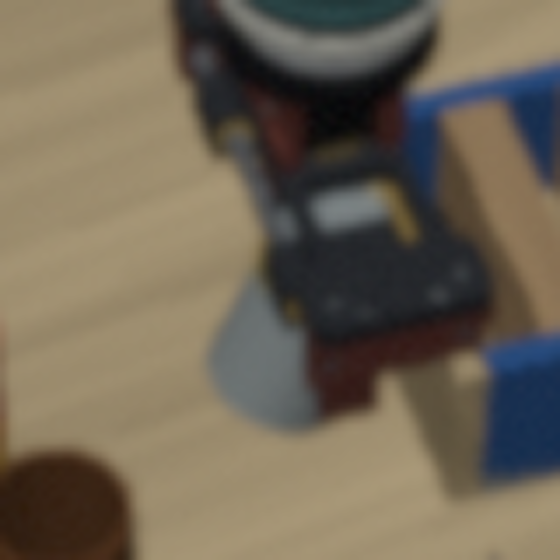

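>>> {"method": "apply_moves", "body": {
  "rows": [
    {"linear":[0,0,-4],"turn":0},
    {"linear":[0,0,-8],"turn":0},
    {"linear":[0,-3,-8],"turn":0},
    {"linear":[0,-6,-8],"turn":0},
    {"linear":[0,-9,-8],"turn":0},
    {"linear":[0,-9,-8],"turn":0}
  ]
}}

```text
time: 28.95
position: [0.4426, 0.125, 0.0566]
ee_rot: [3.132, 0.002, -0.158]
contact_force: [-1.2, -35.7, 5.6]
gripper_width: 0.0565
```

>>> {"method": "apply_moves", "body": {
  "rows": [
    {"linear":[0,-2,3],"turn":0},
    {"linear":[0,-2,6],"turn":0},
    {"linear":[0,-2,8],"turn":0},
    {"linear":[0,-2,8],"turn":0}
  ]
}}

```text
time: 29.35
position: [0.4435, 0.13, 0.0488]
ee_rot: [3.138, 0.001, -0.162]
contact_force: [-1.8, -16.5, 7.6]
gripper_width: 0.056
```

Run:
```python
from seg import *
plan([(.437,.09,.06,-.16),(.437,.09,.2,-.16),(.48,-.16,.2,-.16),(.5155,-.40,.2,-.16),(.5155,-.4,.075,-.16)])
```

```text
t 29.35 at [0.4435 0.13   0.0488] [ 3.138  0.001 -0.162] F [ -1.8 -16.5   7.6] w 0.056
(0.437, 0.09, 0.06, -0.16) -> [0, 41, -11] -0.0
(0.437, 0.09, 0.2, -0.16) -> [0, 0, -140] 0.0
(0.48, -0.16, 0.2, -0.16) -> [82, 240, 0] 0.0
(0.5155, -0.4, 0.2, -0.16) -> [73, 231, 0] 0.0
(0.5155, -0.4, 0.075, -0.16) -> [0, 0, 125] 0.0
```

>>> {"method": "apply_moves", "body": {
  "rows": [
    {"linear":[0,20,-4],"turn":0},
    {"linear":[0,42,-11],"turn":0},
    {"linear":[0,42,-50],"turn":0},
    {"linear":[0,42,-95],"turn":0},
    {"linear":[0,42,-140],"turn":0},
    {"linear":[0,42,-151],"turn":0},
    {"linear":[0,42,-151],"turn":0}
  ]
}}

```text
time: 30.05
position: [0.4393, 0.0912, 0.2013]
ee_rot: [-3.14, -0.005, -0.163]
contact_force: [1.2, 0.3, -1.4]
gripper_width: 0.0561
```

>>> {"method": "apply_moves", "body": {
  "rows": [
    {"linear":[16,47,0],"turn":0},
    {"linear":[32,94,0],"turn":0},
    {"linear":[48,141,0],"turn":0},
    {"linear":[64,188,0],"turn":0},
    {"linear":[82,240,0],"turn":0},
    {"linear":[82,240,0],"turn":0},
    {"linear":[96,287,0],"turn":0},
    {"linear":[109,330,0],"turn":0}
  ]
}}

```text
time: 30.85
position: [0.4905, -0.2519, 0.197]
ee_rot: [-3.139, 0.004, -0.162]
contact_force: [0.6, 0.6, -1.6]
gripper_width: 0.0567
```

>>> {"method": "apply_moves", "body": {
  "rows": [
    {"linear":[15,47,0],"turn":0},
    {"linear":[30,94,0],"turn":0},
    {"linear":[46,141,0],"turn":0},
    {"linear":[46,141,40],"turn":0},
    {"linear":[46,141,80],"turn":0},
    {"linear":[46,141,110],"turn":0},
    {"linear":[46,141,125],"turn":0},
    {"linear":[46,141,125],"turn":0}
  ]
}}

```text
time: 31.65
position: [0.5122, -0.3962, 0.0707]
ee_rot: [-3.137, 0.006, -0.163]
contact_force: [-0.0, -0.9, -0.2]
gripper_width: 0.0565
```

Run:
```python
from seg import *
plan([(.5155,-.4,.07,-.16)])
s=r.state()
c=px('scene',s['position']).astype(int);print(c)
b=vision.snapshot('scene')[:,:,::-1]
cv2.imwrite('pics/v9.png',crop(b,c[0]-40,c[1]-40,80,80,7))
```

```text
t 31.65 at [ 0.5122 -0.3962  0.0707] [-3.137  0.006 -0.163] F [-0.  -0.9 -0.2] w 0.0565
(0.5155, -0.4, 0.07, -0.16) -> [4, 3, 1] -0.0
[139 309]
```

View pics/v9.png

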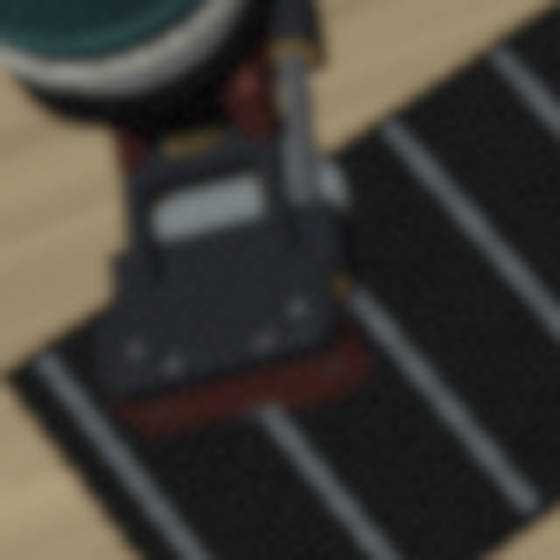

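>>> {"method": "apply_moves", "body": {
  "rows": [
    {"linear":[2,0,6],"turn":0},
    {"linear":[2,0,12],"turn":0},
    {"linear":[2,0,16],"turn":0},
    {"linear":[2,0,18],"turn":0},
    {"linear":[2,0,18],"turn":0}
  ]
}}

```text
time: 32.2
position: [0.5161, -0.3992, 0.0566]
ee_rot: [-3.141, 0.0, -0.163]
contact_force: [0.1, -0.1, -1.2]
gripper_width: 0.0559
```

>>> {"method": "apply_moves", "body": {
  "rows": [
    {"linear":[0,1,2],"turn":0},
    {"linear":[0,2,4],"turn":0},
    {"linear":[0,3,6],"turn":0},
    {"linear":[0,3,6],"turn":0}
  ]
}}

```text
time: 32.6
position: [0.5155, -0.4023, 0.0503]
ee_rot: [-3.141, 0.0, -0.163]
contact_force: [-0.6, 0.2, -0.2]
gripper_width: 0.0561
```

>>> {"method": "apply_moves", "body": {
  "rows": [
    {"linear":[0,1,2],"turn":0},
    {"linear":[0,2,4],"turn":0},
    {"linear":[0,3,6],"turn":0},
    {"linear":[0,3,6],"turn":0}
  ]
}}

```text
time: 33.0
position: [0.515, -0.4052, 0.0442]
ee_rot: [-3.141, 0.0, -0.163]
contact_force: [-0.3, 0.5, -0.3]
gripper_width: 0.0561
```

>>> {"method": "apply_moves", "body": {
  "rows": [
    {"linear":[0,0,2],"turn":0},
    {"linear":[0,0,4],"turn":0},
    {"linear":[0,0,5],"turn":0},
    {"linear":[0,0,5],"turn":0}
  ]
}}

```text
time: 33.4
position: [0.5151, -0.4051, 0.0394]
ee_rot: [-3.141, 0.0, -0.163]
contact_force: [-0.2, -0.2, -1.2]
gripper_width: 0.0561
```

>>> {"method": "apply_moves", "body": {
  "rows": [
    {"linear":[0,0,2],"turn":0},
    {"linear":[0,0,4],"turn":0},
    {"linear":[0,0,5],"turn":0},
    {"linear":[0,0,5],"turn":0}
  ]
}}

```text
time: 33.8
position: [0.5154, -0.4057, 0.0361]
ee_rot: [3.141, -0.001, -0.163]
contact_force: [-2.6, 1.1, 10.7]
gripper_width: 0.0563
```

>>> {"method": "apply_moves", "body": {
  "rows": [
    {"linear":[0,0,1],"turn":0},
    {"linear":[0,0,2],"turn":0},
    {"linear":[0,0,3],"turn":0},
    {"linear":[0,0,3],"turn":0}
  ]
}}

```text
time: 34.2
position: [0.5159, -0.4074, 0.035]
ee_rot: [3.138, -0.003, -0.163]
contact_force: [-5.4, -0.5, 20.5]
gripper_width: 0.0565
```

>>> {"method": "apply_moves", "body": {
  "rows": [
    {"linear":[0,0,2],"turn":0},
    {"linear":[0,0,3],"turn":0},
    {"linear":[0,0,3],"turn":0},
    {"linear":[0,0,-2],"turn":0},
    {"linear":[0,0,-2],"turn":0}
  ]
}}

```text
time: 34.7
position: [0.5156, -0.4056, 0.0345]
ee_rot: [3.141, -0.001, -0.163]
contact_force: [-1.3, 0.2, -0.3]
gripper_width: 0.056
```

>>> {"method": "apply_moves", "body": {
  "rows": [
    {"linear":[0,0,0],"turn":0},
    {"linear":[0,0,0],"turn":0},
    {"linear":[0,0,0],"turn":0},
    {"linear":[0,0,0],"turn":0},
    {"linear":[0,0,-20],"turn":0},
    {"linear":[0,0,-60],"turn":0},
    {"linear":[0,0,-110],"turn":0},
    {"linear":[0,0,-150],"turn":0}
  ],
  "grip": 1
}}

```text
time: 35.5
position: [0.5154, -0.4054, 0.1858]
ee_rot: [3.141, -0.001, -0.163]
contact_force: [0.6, -0.6, -0.4]
gripper_width: 0.0879
```

Run:
```python
from seg import *
plan([(.49,.02,.22,-.16)])
```

```text
t 35.5 at [ 0.5154 -0.4054  0.1858] [ 3.141 -0.001 -0.163] F [ 0.6 -0.6 -0.4] w 0.0879
(0.49, 0.02, 0.22, -0.16) -> [-94, -416, -34] -0.0
```

>>> {"method": "apply_moves", "body": {
  "rows": [
    {"linear":[-94,-416,-34],"turn":0},
    {"linear":[-94,-416,-34],"turn":0},
    {"linear":[-94,-416,-34],"turn":0},
    {"linear":[-94,-416,-34],"turn":0},
    {"linear":[-94,-416,-34],"turn":0},
    {"linear":[-94,-416,-34],"turn":0},
    {"linear":[-94,-416,-34],"turn":0},
    {"linear":[-94,-416,-34],"turn":0}
  ]
}}

```text
time: 36.3
position: [0.4912, -0.0053, 0.2157]
ee_rot: [-3.141, -0.0, -0.164]
contact_force: [0.7, -0.0, 0.8]
gripper_width: 0.0878
```

Run:
```python
from seg import *
plan([])
a,l,B=blobs();cv2.imwrite('pics/t3.png',a)
for b in B:
    if b[1][0]>370 and b[1][1]<380:
        i=b[0];rc=cv2.minAreaRect(np.argwhere(l==i)[:,::-1].astype(np.float32));print(b,rc,w('top',b[2],.045))
print('expect', [px('top',[.5154,-.4054,z]) for z in(.003,.083)])
# pot_a unchanged?
d=np.abs(a[205:245,395:435].astype(int)-cv2.imread('pics/top0.png')[205:245,395:435]).sum(2);print('pot_a diff',(d>40).sum())
cv2.imwrite('pics/v10.png',np.hstack([crop(a,395,200,160,130,3.5),crop(vision.snapshot('scene')[:,:,::-1],95,250,60,130,3.5)]))
```

```text
t 36.3 at [ 0.4912 -0.0053  0.2157] [-3.141 -0.    -0.164] F [ 0.7 -0.   0.8] w 0.0878
(3, [501, 248, 34, 26, 697], [517.8, 261.2]) ((517.5, 260.5), (25.0, 33.0), 90.0) [ 0.5111 -0.4248  0.045 ]
expect [array([504.5191, 260.5612]), array([514.7462, 258.131 ])]
pot_a diff 193
```

View pics/v10.png

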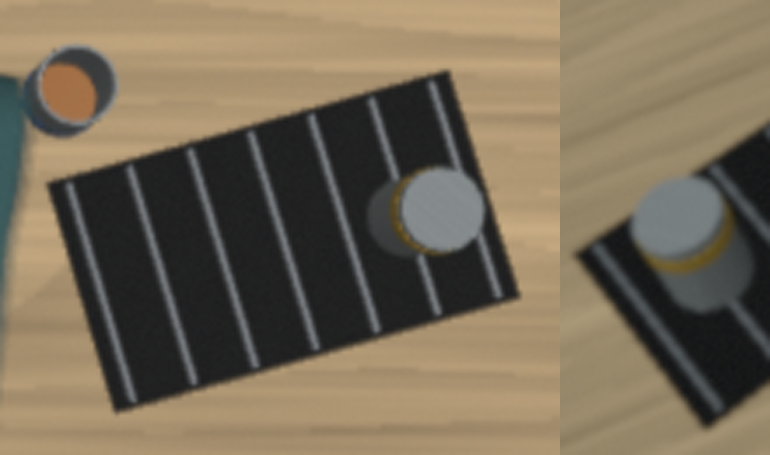

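Run:
```python
from seg import *
plan([(.594,-.1755,.216,-.16),(.594,-.1755,.036,-.16),(.594,-.1755,.16,-.16),(.515,-.02,.16,-.16),(.4374,.1345,.1437,-.16)])
```

```text
t 36.4 at [ 0.4905 -0.0018  0.2159] [-3.139  0.001 -0.158] F [-0.8 -0.9 -0.1] w 0.0875
(0.594, -0.1755, 0.216, -0.16) -> [129, 155, 0] 0.0
(0.594, -0.1755, 0.036, -0.16) -> [0, 0, 180] 0.0
(0.594, -0.1755, 0.16, -0.16) -> [0, 0, -124] 0.0
(0.515, -0.02, 0.16, -0.16) -> [-103, -141, 0] 0.0
(0.4374, 0.1345, 0.1437, -0.16) -> [-101, -140, 16] 0.0
```

>>> {"method": "apply_moves", "body": {
  "rows": [
    {"linear":[129,155,0],"turn":0},
    {"linear":[129,155,0],"turn":0},
    {"linear":[129,155,0],"turn":0},
    {"linear":[129,155,0],"turn":0},
    {"linear":[129,155,0],"turn":0},
    {"linear":[129,155,0],"turn":0}
  ]
}}

```text
time: 37.0
position: [0.5936, -0.1827, 0.2146]
ee_rot: [-3.141, 0.001, -0.166]
contact_force: [-0.9, 0.1, -0.0]
gripper_width: 0.0877
```

>>> {"method": "apply_moves", "body": {
  "rows": [
    {"linear":[0,0,40],"turn":0},
    {"linear":[0,0,75],"turn":0},
    {"linear":[0,0,110],"turn":0},
    {"linear":[0,0,140],"turn":0},
    {"linear":[0,0,165],"turn":0},
    {"linear":[0,0,179],"turn":0},
    {"linear":[0,0,179],"turn":0},
    {"linear":[0,0,179],"turn":0}
  ]
}}

```text
time: 37.8
position: [0.5939, -0.1807, 0.0372]
ee_rot: [-3.142, -0.0, -0.163]
contact_force: [0.1, -0.3, 0.2]
gripper_width: 0.0881
```

>>> {"method": "apply_moves", "body": {
  "rows": [
    {"linear":[0,0,0],"turn":0},
    {"linear":[0,0,0],"turn":0},
    {"linear":[0,0,0],"turn":0},
    {"linear":[0,0,0],"turn":0},
    {"linear":[0,0,0],"turn":0},
    {"linear":[0,0,0],"turn":0}
  ],
  "grip": 0
}}

```text
time: 38.4
position: [0.5939, -0.1812, 0.0368]
ee_rot: [3.142, -0.0, -0.163]
contact_force: [-1.6, 0.4, 4.6]
gripper_width: 0.0547
```

>>> {"method": "apply_moves", "body": {
  "rows": [
    {"linear":[0,0,0],"turn":0},
    {"linear":[0,0,0],"turn":0},
    {"linear":[0,0,0],"turn":0},
    {"linear":[0,0,0],"turn":0},
    {"linear":[0,0,-40],"turn":0},
    {"linear":[0,0,-85],"turn":0},
    {"linear":[0,0,-135],"turn":0},
    {"linear":[0,0,-180],"turn":0}
  ],
  "grip": 1
}}

```text
time: 39.2
position: [0.5937, -0.181, 0.2185]
ee_rot: [-3.142, -0.0, -0.163]
contact_force: [-0.3, -0.4, 0.3]
gripper_width: 0.0878
```

>>> {"method": "apply_moves", "body": {
  "rows": [
    {"linear":[-139,-175,0],"turn":0},
    {"linear":[-139,-175,0],"turn":0},
    {"linear":[-139,-175,0],"turn":0},
    {"linear":[-139,-175,0],"turn":0},
    {"linear":[-139,-175,0],"turn":0},
    {"linear":[-139,-175,0],"turn":0}
  ]
}}

```text
time: 39.8
position: [0.4826, 0.0167, 0.2164]
ee_rot: [-3.141, 0.002, -0.16]
contact_force: [0.3, 0.2, 0.1]
gripper_width: 0.0879
```

Run:
```python
from seg import *
plan([])
a,l,B=blobs();cv2.imwrite('pics/t4.png',a)
z=cv2.imread('pics/top0.png')
def match(im):   # template of pot_a from top0
    t=z[208:244,397:433];R=cv2.matchTemplate(im[190:260,375:460],t,cv2.TM_SQDIFF_NORMED);_,_,p,_=cv2.minMaxLoc(R);return p,R.min(),(p[0]+375-397,p[1]+190-208)
print(match(z),match(a))
for b in B:
    if b[1][0]>370 and b[1][1]<300:print(b)
d=np.abs(a.astype(int)-z).sum(2)>40;d=d[200:250,385:440];print('\n'.join(''.join('#' if v else '.' for v in q[::1]) for q in d[::2]))
```

```text
t 39.8 at [0.4826 0.0167 0.2164] [-3.141  0.002 -0.16 ] F [0.3 0.2 0.1] w 0.0879
((22, 18), np.float32(0.0), (0, 0)) ((22, 18), np.float32(0.0029570204), (0, 0))
(5, [501, 248, 34, 26, 696], [517.9, 261.2])
.......................................................
.......................................................
.......................................................
.......................................................
.......................................................
.......................................................
.............................#.........................
.........................#.##......##..................
.......................................................
....................#.....####.........................
..................#..#.................................
.......................................................
.......................................................
.......................................................
.........................................#.............
#.....................#................................
#................#......#............#.................
##.................#......##.........##................
##.................###............##...................
##....................###.#######......................
##.....................................................
##.....................................................
##.....................................................
##.....................................................
#......................................................
```

Run:
```python
from seg import *
plan([(.594,-.1755,.216,-.16)])
```

```text
t 39.85 at [0.4843 0.0152 0.2166] [ 3.142 -0.    -0.161] F [0.4 0.3 0.5] w 0.0881
(0.594, -0.1755, 0.216, -0.16) -> [139, 171, 1] -0.0
```

>>> {"method": "apply_moves", "body": {
  "rows": [
    {"linear":[139,172,0],"turn":0},
    {"linear":[139,172,0],"turn":0},
    {"linear":[139,172,0],"turn":0},
    {"linear":[139,172,0],"turn":0},
    {"linear":[139,172,0],"turn":0},
    {"linear":[139,172,0],"turn":0},
    {"linear":[139,172,0],"turn":0}
  ]
}}

```text
time: 40.55
position: [0.594, -0.1792, 0.2157]
ee_rot: [-3.141, 0.001, -0.165]
contact_force: [-0.5, 0.9, 0.2]
gripper_width: 0.088
```

Run:
```python
from seg import *
plan([(.594,-.1755,.036,-.16)])
```

```text
t 40.55 at [ 0.594  -0.1792  0.2157] [-3.141  0.001 -0.165] F [-0.5  0.9  0.2] w 0.088
(0.594, -0.1755, 0.036, -0.16) -> [-1, -4, 180] -0.01
```

>>> {"method": "apply_moves", "body": {
  "rows": [
    {"linear":[0,-3,40],"turn":0},
    {"linear":[0,-3,75],"turn":0},
    {"linear":[0,-3,110],"turn":0},
    {"linear":[0,-3,140],"turn":0},
    {"linear":[0,-3,165],"turn":0},
    {"linear":[0,-3,179],"turn":0},
    {"linear":[0,-3,179],"turn":0}
  ]
}}

```text
time: 41.25
position: [0.593, -0.1737, 0.0359]
ee_rot: [-3.14, 0.004, -0.162]
contact_force: [0.2, 0.2, -0.1]
gripper_width: 0.0879
```

>>> {"method": "apply_moves", "body": {
  "rows": [
    {"linear":[0,0,0],"turn":0},
    {"linear":[0,0,0],"turn":0},
    {"linear":[0,0,0],"turn":0},
    {"linear":[0,0,0],"turn":0},
    {"linear":[0,0,0],"turn":0},
    {"linear":[0,0,0],"turn":0}
  ],
  "grip": 0
}}

```text
time: 41.85
position: [0.5952, -0.1754, 0.0383]
ee_rot: [3.141, -0.001, -0.163]
contact_force: [-0.0, 0.4, 5.8]
gripper_width: 0.0547
```

Run:
```python
from seg import *
s=r.state()['position']
edge([(18,150)],[(s[0],s[1],.16,-.16),(.515,-.02,.16,-.16)])
```

```text
t 41.85 at [ 0.5952 -0.1754  0.0383] [ 3.141 -0.001 -0.163] F [-0.   0.4  5.8] w 0.0547
(np.float64(0.5952016506551854), np.float64(-0.17536036819685596), 0.16, -0.16) -> [0, 0, -122] -0.0
(0.515, -0.02, 0.16, -0.16) -> [-104, -141, 0] 0.0
(np.float64(0.4371), np.float64(0.1347), 0.145, -0.16) -> [-102, -140, 15] 0.0
```

>>> {"method": "apply_moves", "body": {
  "rows": [
    {"linear":[0,0,-40],"turn":0},
    {"linear":[0,0,-80],"turn":0},
    {"linear":[0,0,-122],"turn":0},
    {"linear":[0,0,-122],"turn":0},
    {"linear":[-26,-35,-122],"turn":0},
    {"linear":[-52,-70,-122],"turn":0},
    {"linear":[-78,-105,-122],"turn":0},
    {"linear":[-104,-141,-122],"turn":0}
  ]
}}

```text
time: 42.65
position: [0.5134, -0.0179, 0.1586]
ee_rot: [-3.141, 0.001, -0.164]
contact_force: [1.3, 0.5, -0.7]
gripper_width: 0.0548
```

>>> {"method": "apply_moves", "body": {
  "rows": [
    {"linear":[-26,-35,0],"turn":0},
    {"linear":[-52,-70,0],"turn":0},
    {"linear":[-78,-105,5],"turn":0},
    {"linear":[-102,-140,15],"turn":0},
    {"linear":[-102,-140,15],"turn":0},
    {"linear":[-102,-140,15],"turn":0}
  ]
}}

```text
time: 43.25
position: [0.4363, 0.1361, 0.1439]
ee_rot: [3.141, 0.001, -0.161]
contact_force: [-0.0, -0.7, -0.1]
gripper_width: 0.0551
```

Run:
```python
from seg import *
edge([(19,125),(19,114),(25,109),(32,101),(37,92),(40,83),(42,75)])
```

```text
t 43.25 at [0.4363 0.1361 0.1439] [ 3.141  0.001 -0.161] F [-0.  -0.7 -0.1] w 0.0551
(np.float64(0.4369), np.float64(0.1337), 0.12, -0.16) -> [1, 2, 24] -0.0
(np.float64(0.4369), np.float64(0.1337), 0.109, -0.16) -> [0, 0, 11] 0.0
(np.float64(0.436), np.float64(0.1278), 0.104, -0.16) -> [0, 6, 5] 0.0
(np.float64(0.4348), np.float64(0.1209), 0.096, -0.16) -> [0, 7, 8] 0.0
(np.float64(0.434), np.float64(0.116), 0.087, -0.16) -> [0, 5, 9] 0.0
(np.float64(0.4335), np.float64(0.113), 0.078, -0.16) -> [0, 3, 9] 0.0
(np.float64(0.4332), np.float64(0.111), 0.06999999999999999, -0.16) -> [0, 2, 8] 0.0
```

>>> {"method": "apply_moves", "body": {
  "rows": [
    {"linear":[1,2,12],"turn":0},
    {"linear":[1,2,24],"turn":0},
    {"linear":[1,2,30],"turn":0},
    {"linear":[1,2,35],"turn":0},
    {"linear":[1,5,38],"turn":0},
    {"linear":[1,9,41],"turn":0}
  ]
}}

```text
time: 43.85
position: [0.4384, 0.1264, 0.1051]
ee_rot: [-3.14, -0.002, -0.165]
contact_force: [-3.7, 3.1, 16.6]
gripper_width: 0.0545
```

>>> {"method": "apply_moves", "body": {
  "rows": [
    {"linear":[0,3,4],"turn":0},
    {"linear":[0,6,8],"turn":0},
    {"linear":[0,9,12],"turn":0},
    {"linear":[0,11,17],"turn":0},
    {"linear":[0,13,22],"turn":0},
    {"linear":[0,14,26],"turn":0},
    {"linear":[0,16,34],"turn":0},
    {"linear":[0,16,34],"turn":0}
  ]
}}

```text
time: 44.65
position: [0.4355, 0.109, 0.0698]
ee_rot: [3.141, -0.002, -0.164]
contact_force: [-0.4, -6.4, 4.3]
gripper_width: 0.0547
```

Run:
```python
from seg import *
edge([(85,100),(85,60),(85,29)])
```

```text
t 44.65 at [0.4355 0.109  0.0698] [ 3.141 -0.002 -0.164] F [-0.4 -6.4  4.3] w 0.0547
(np.float64(0.4262), np.float64(0.0686), 0.095, -0.16) -> [-3, 41, -25] -0.0
(np.float64(0.4262), np.float64(0.0686), 0.055, -0.16) -> [0, 0, 40] 0.0
(np.float64(0.4262), np.float64(0.0686), 0.024, -0.16) -> [0, 0, 31] 0.0
```

Same signature as the first pot. I'll carry it outward and press it flat onto the bench.

>>> {"method": "apply_moves", "body": {
  "rows": [
    {"linear":[0,20,-10],"turn":0},
    {"linear":[0,41,-10],"turn":0},
    {"linear":[0,41,0],"turn":0},
    {"linear":[0,41,10],"turn":0},
    {"linear":[0,41,16],"turn":0},
    {"linear":[0,41,20],"turn":0},
    {"linear":[0,41,25],"turn":0},
    {"linear":[0,41,25],"turn":0}
  ]
}}

```text
time: 45.45
position: [0.427, 0.0707, 0.0437]
ee_rot: [3.141, 0.001, -0.163]
contact_force: [0.7, 0.7, -0.3]
gripper_width: 0.0545
```

>>> {"method": "apply_moves", "body": {
  "rows": [
    {"linear":[0,0,3],"turn":0},
    {"linear":[0,0,6],"turn":0},
    {"linear":[0,0,9],"turn":0},
    {"linear":[0,0,12],"turn":0},
    {"linear":[0,0,15],"turn":0},
    {"linear":[0,0,18],"turn":0},
    {"linear":[0,0,20],"turn":0},
    {"linear":[0,0,20],"turn":0}
  ]
}}

```text
time: 46.25
position: [0.4276, 0.0703, 0.0255]
ee_rot: [-3.141, -0.001, -0.163]
contact_force: [-2.5, -2.1, 21.4]
gripper_width: 0.0545
```

>>> {"method": "apply_moves", "body": {
  "rows": [
    {"linear":[0,0,0],"turn":0},
    {"linear":[0,0,0],"turn":0},
    {"linear":[0,0,0],"turn":0},
    {"linear":[0,0,0],"turn":0},
    {"linear":[0,0,0],"turn":0},
    {"linear":[0,0,-30],"turn":0},
    {"linear":[0,0,-80],"turn":0},
    {"linear":[0,0,-130],"turn":0}
  ],
  "grip": 1
}}

```text
time: 47.05
position: [0.4263, 0.0703, 0.1553]
ee_rot: [3.141, 0.003, -0.163]
contact_force: [1.7, -0.3, 0.5]
gripper_width: 0.088
```

>>> {"method": "apply_moves", "body": {
  "rows": [
    {"linear":[0,0,-50],"turn":0},
    {"linear":[0,0,-100],"turn":0},
    {"linear":[70,290,-100],"turn":0},
    {"linear":[70,290,-100],"turn":0},
    {"linear":[70,290,-100],"turn":0},
    {"linear":[70,290,-100],"turn":0},
    {"linear":[70,290,-100],"turn":0},
    {"linear":[70,290,-100],"turn":0}
  ]
}}

```text
time: 47.85
position: [0.4489, -0.2293, 0.2543]
ee_rot: [-3.141, 0.0, -0.164]
contact_force: [0.8, 0.2, 0.5]
gripper_width: 0.088
```

```bash
cat > lie.py <<'E'
from seg import *
plan([])
a,l,B=blobs();cv2.imwrite('pics/t5.png',a)
for b in B:
    if 290<b[2][0]<370 and 250<b[2][1]<330:
        (cx,cy),sz,_=rc=cv2.minAreaRect(np.argwhere(l==b[0])[:,::-1].astype(np.float32));print(b,rc)
        X=w('top',(cx,cy),.035);print(X,'u',(X[:2]-e)@n*1e3)
        for t in range(-18,19,3):print(t,a[int(round(cy+t*.165)),int(round(cx+t*.986))],end=' ')
        print();plan([(X[0]+n[0]*.005,X[1]+n[1]*.005,.23,-.16)])
E
python3 lie.py
```

```text
t 47.85 at [ 0.4489 -0.2293  0.2543] [-3.141  0.    -0.164] F [0.8 0.2 0.5] w 0.088
(5, [286, 280, 26, 24, 482], [298.7, 291.4]) ((298.5, 291.5), (23.0, 25.0), 90.0)
[0.4322 0.1038 0.035 ] u 49.36051236287176
-18 [111 144 167] -15 [112 144 166] -12 [86 87 85] -9 [ 59  99 148] -6 [ 60  99 149] -3 [ 60  99 149] 0 [ 60  99 149] 3 [ 60  99 150] 6 [ 62 101 151] 9 [102 119 142] 12 [107 132 149] 15 [112 145 169] 18 [111 145 169] 
t 47.9 at [ 0.4505 -0.2368  0.2546] [ 3.136 -0.003 -0.166] F [ 2.3 -6.1  0.3] w 0.0876
(np.float64(0.4313589734242783), np.float64(0.09883968484538516), 0.23, -0.16) -> [-74, -328, 25] -0.01
```

Run:
```python
from seg import *
X=w('top',(298.6,291.6),.05);print(X,'u',(X[:2]-e)@n*1e3)
plan([(X[0],X[1],.25,-.16),(X[0],X[1],.037,-.16)])
```

```text
[0.4316 0.1029 0.05  ] u 50.335144425926394
t 47.9 at [ 0.4505 -0.2368  0.2546] [ 3.136 -0.003 -0.166] F [ 2.3 -6.1  0.3] w 0.0876
(np.float64(0.43164580531545566), np.float64(0.10287308522084071), 0.25, -0.16) -> [-75, -332, 5] -0.01
(np.float64(0.43164580531545566), np.float64(0.10287308522084071), 0.037, -0.16) -> [0, 0, 213] 0.0
```

>>> {"method": "apply_moves", "body": {
  "rows": [
    {"linear":[-75,-332,5],"turn":0},
    {"linear":[-75,-332,5],"turn":0},
    {"linear":[-75,-332,5],"turn":0},
    {"linear":[-75,-332,5],"turn":0},
    {"linear":[-75,-332,5],"turn":0},
    {"linear":[-75,-332,5],"turn":0},
    {"linear":[-75,-332,5],"turn":0},
    {"linear":[-75,-332,5],"turn":0}
  ]
}}

```text
time: 48.7
position: [0.4281, 0.1169, 0.2492]
ee_rot: [-3.14, 0.001, -0.158]
contact_force: [-0.1, 0.1, -0.6]
gripper_width: 0.088
```

Run:
```python
from seg import *
plan([(.4316,.1029,.10,-.16),(.4316,.1029,.037,-.16)])
```

```text
t 48.7 at [0.4281 0.1169 0.2492] [-3.14   0.001 -0.158] F [-0.1  0.1 -0.6] w 0.088
(0.4316, 0.1029, 0.1, -0.16) -> [6, 13, 149] 0.0
(0.4316, 0.1029, 0.037, -0.16) -> [0, 0, 63] 0.0
```

>>> {"method": "apply_moves", "body": {
  "rows": [
    {"linear":[6,12,40],"turn":0},
    {"linear":[6,12,85],"turn":0},
    {"linear":[6,12,125],"turn":0},
    {"linear":[6,12,125],"turn":0},
    {"linear":[6,12,125],"turn":0}
  ]
}}

```text
time: 49.2
position: [0.4328, 0.0992, 0.1245]
ee_rot: [3.141, 0.002, -0.164]
contact_force: [0.7, 0.4, 0.5]
gripper_width: 0.0874
```

Run:
```python
from seg import *
plan([(.4316,.1029,.037,-.16)])
```

```text
t 49.2 at [0.4328 0.0992 0.1245] [ 3.141  0.002 -0.164] F [0.7 0.4 0.5] w 0.0874
(0.4316, 0.1029, 0.037, -0.16) -> [-2, -3, 88] -0.0
```

>>> {"method": "apply_moves", "body": {
  "rows": [
    {"linear":[-1,-3,30],"turn":0},
    {"linear":[-1,-3,60],"turn":0},
    {"linear":[-1,-3,87],"turn":0},
    {"linear":[-1,-3,87],"turn":0},
    {"linear":[-1,-3,87],"turn":0}
  ]
}}

```text
time: 49.7
position: [0.4342, 0.1029, 0.0391]
ee_rot: [-3.141, -0.002, -0.163]
contact_force: [0.1, 1.2, -0.2]
gripper_width: 0.0881
```

>>> {"method": "apply_moves", "body": {
  "rows": [
    {"linear":[0,0,0],"turn":0},
    {"linear":[0,0,0],"turn":0},
    {"linear":[0,0,0],"turn":0},
    {"linear":[0,0,0],"turn":0},
    {"linear":[0,0,0],"turn":0},
    {"linear":[0,0,0],"turn":0}
  ],
  "grip": 0
}}

```text
time: 50.3
position: [0.4331, 0.103, 0.0379]
ee_rot: [-3.141, -0.001, -0.163]
contact_force: [-0.8, -0.2, 7.2]
gripper_width: 0.0556
```

>>> {"method": "apply_moves", "body": {
  "rows": [
    {"linear":[0,0,-35],"turn":0},
    {"linear":[0,0,-70],"turn":0},
    {"linear":[0,0,-107],"turn":0},
    {"linear":[0,0,-107],"turn":0},
    {"linear":[0,-16,-107],"turn":0},
    {"linear":[0,-32,-107],"turn":0},
    {"linear":[0,-32,-107],"turn":0},
    {"linear":[0,-32,-107],"turn":0}
  ]
}}

```text
time: 51.1
position: [0.4372, 0.1343, 0.1436]
ee_rot: [3.141, 0.002, -0.162]
contact_force: [-1.0, -0.2, -1.3]
gripper_width: 0.0555
```

Run:
```python
from seg import *
plan([(.4374,.1345,.1437,-.16)])
```

```text
t 51.1 at [0.4372 0.1343 0.1436] [ 3.141  0.002 -0.162] F [-1.  -0.2 -1.3] w 0.0555
(0.4374, 0.1345, 0.1437, -0.16) -> [0, 0, 0] -0.0
```

>>> {"method": "apply_moves", "body": {
  "rows": [
    {"linear":[0,6,14],"turn":0},
    {"linear":[0,6,27],"turn":0},
    {"linear":[0,6,32],"turn":0},
    {"linear":[0,11,36],"turn":0},
    {"linear":[0,16,40],"turn":0},
    {"linear":[0,20,45],"turn":0},
    {"linear":[0,23,50],"turn":0},
    {"linear":[0,23,50],"turn":0}
  ]
}}

```text
time: 51.9
position: [0.436, 0.1106, 0.0954]
ee_rot: [3.142, -0.003, -0.164]
contact_force: [1.1, -3.7, 9.5]
gripper_width: 0.0545
```

>>> {"method": "apply_moves", "body": {
  "rows": [
    {"linear":[0,3,6],"turn":0},
    {"linear":[0,5,12],"turn":0},
    {"linear":[0,6,18],"turn":0},
    {"linear":[0,7,24],"turn":0},
    {"linear":[0,6,30],"turn":0},
    {"linear":[0,5,36],"turn":0},
    {"linear":[0,3,42],"turn":0},
    {"linear":[0,1,46],"turn":0}
  ]
}}

```text
time: 52.7
position: [0.4356, 0.1087, 0.0488]
ee_rot: [3.14, -0.003, -0.163]
contact_force: [1.4, -13.0, 5.6]
gripper_width: 0.0542
```

Run:
```python
from seg import *
edge([])
cv2.imwrite('pics/sx.png',vision.snapshot('scene')[:,:,::-1])
```

```text
t 52.7 at [0.4356 0.1087 0.0488] [ 3.14  -0.003 -0.163] F [  1.4 -13.    5.6] w 0.0542
```

>>> {"method": "apply_moves", "body": {
  "rows": [
    {"linear":[0,20,-5],"turn":0},
    {"linear":[0,45,-5],"turn":0},
    {"linear":[0,45,0],"turn":0},
    {"linear":[0,45,5],"turn":0},
    {"linear":[0,45,8],"turn":0},
    {"linear":[0,45,8],"turn":0}
  ]
}}

```text
time: 53.35
position: [0.4264, 0.0669, 0.0398]
ee_rot: [3.142, 0.001, -0.163]
contact_force: [-1.0, 1.2, -0.6]
gripper_width: 0.0548
```

>>> {"method": "apply_moves", "body": {
  "rows": [
    {"linear":[0,0,3],"turn":0},
    {"linear":[0,0,6],"turn":0},
    {"linear":[0,0,9],"turn":0},
    {"linear":[0,0,9],"turn":0}
  ]
}}

```text
time: 53.75
position: [0.4265, 0.0665, 0.0311]
ee_rot: [3.142, 0.001, -0.163]
contact_force: [-0.6, 0.1, -0.3]
gripper_width: 0.0547
```

>>> {"method": "apply_moves", "body": {
  "rows": [
    {"linear":[0,0,3],"turn":0},
    {"linear":[0,0,6],"turn":0},
    {"linear":[0,0,8],"turn":0},
    {"linear":[0,0,8],"turn":0}
  ]
}}

```text
time: 54.15
position: [0.4266, 0.0663, 0.0232]
ee_rot: [-3.142, 0.001, -0.163]
contact_force: [-0.6, -0.1, -1.2]
gripper_width: 0.0543
```

>>> {"method": "apply_moves", "body": {
  "rows": [
    {"linear":[0,0,3],"turn":0},
    {"linear":[0,0,3],"turn":0},
    {"linear":[0,0,3],"turn":0},
    {"linear":[0,0,3],"turn":0},
    {"linear":[0,0,3],"turn":0},
    {"linear":[0,0,-30],"turn":0},
    {"linear":[0,0,-80],"turn":0},
    {"linear":[0,0,-130],"turn":0}
  ],
  "grip": 1
}}

```text
time: 54.95
position: [0.4257, 0.0664, 0.1546]
ee_rot: [3.141, 0.002, -0.163]
contact_force: [0.7, -0.0, 0.0]
gripper_width: 0.0882
```

>>> {"method": "apply_moves", "body": {
  "rows": [
    {"linear":[0,0,-50],"turn":0},
    {"linear":[0,0,-100],"turn":0},
    {"linear":[70,290,-100],"turn":0},
    {"linear":[70,290,-100],"turn":0},
    {"linear":[70,290,-100],"turn":0},
    {"linear":[70,290,-100],"turn":0},
    {"linear":[70,290,-100],"turn":0},
    {"linear":[70,290,-100],"turn":0}
  ]
}}

```text
time: 55.75
position: [0.4483, -0.2332, 0.2535]
ee_rot: [-3.142, -0.0, -0.164]
contact_force: [1.3, 0.3, -0.3]
gripper_width: 0.0874
```

```bash
python3 lie.py
```

```text
t 55.75 at [ 0.4483 -0.2332  0.2535] [-3.142 -0.    -0.164] F [ 1.3  0.3 -0.3] w 0.0874
(5, [308, 280, 36, 29, 799], [325.5, 294.1]) ((325.5810241699219, 294.0135192871094), (33.37299346923828, 24.16665267944336), 9.462321281433105)
[0.4269 0.0382 0.035 ] u 114.89361785125315
-18 [127 139 146] -15 [138 134 128] -12 [127  77  44] -9 [128  81  52] -6 [137 135 130] -3 [138 136 131] 0 [137 135 130] 3 [138 136 131] 6 [138 135 130] 9 [137 135 130] 12 [138 135 131] 15 [135 136 133] 18 [ 48  62 171] 
t 55.8 at [ 0.4498 -0.2408  0.2538] [ 3.135 -0.003 -0.166] F [ 2.3 -6.5  0.6] w 0.0879
(np.float64(0.42606849217864556), np.float64(0.03331177448409956), 0.23, -0.16) -> [-69, -266, 24] -0.01
```

>>> {"method": "apply_moves", "body": {
  "rows": [
    {"linear":[-69,-266,24],"turn":0},
    {"linear":[-69,-266,24],"turn":0},
    {"linear":[-69,-266,24],"turn":0},
    {"linear":[-69,-266,24],"turn":0},
    {"linear":[-69,-266,24],"turn":0},
    {"linear":[-69,-266,24],"turn":0},
    {"linear":[-69,-266,24],"turn":0},
    {"linear":[-69,-266,24],"turn":0}
  ]
}}

```text
time: 56.6
position: [0.4237, 0.0427, 0.2295]
ee_rot: [3.141, -0.0, -0.161]
contact_force: [-0.6, 0.2, 0.5]
gripper_width: 0.0876
```

Run:
```python
from seg import *
plan([(.426,.0333,.12,-.16),(.426,.0333,.025,-.16)])
z=cv2.imread('pics/top0.png');a=cv2.imread('pics/t5.png')
for y in range(285,325,3):print(''.join('#' if abs(int(v)) else '.' for v in (np.abs(a[y,325:375].astype(int)-z[y,325:375]).sum(1)>40)))
```

```text
t 56.6 at [0.4237 0.0427 0.2295] [ 3.141 -0.    -0.161] F [-0.6  0.2  0.5] w 0.0876
(0.426, 0.0333, 0.12, -0.16) -> [4, 9, 109] -0.0
(0.426, 0.0333, 0.025, -0.16) -> [0, 0, 95] 0.0
##################................................
##################................................
#################.................................
#################.................................
################..................................
################..................................
###############...................................
.....##########...................................
..................................................
..................................................
..................................................
..................................................
..................................................
..................................................
```

>>> {"method": "apply_moves", "body": {
  "rows": [
    {"linear":[3,8,40],"turn":0},
    {"linear":[3,8,85],"turn":0},
    {"linear":[3,8,125],"turn":0},
    {"linear":[3,8,150],"turn":0},
    {"linear":[3,8,175],"turn":0},
    {"linear":[3,8,195],"turn":0},
    {"linear":[3,8,204],"turn":0},
    {"linear":[3,8,204],"turn":0}
  ]
}}

```text
time: 57.4
position: [0.4252, 0.0332, 0.0247]
ee_rot: [3.141, 0.002, -0.165]
contact_force: [-0.8, 0.6, -0.1]
gripper_width: 0.0882
```

>>> {"method": "apply_moves", "body": {
  "rows": [
    {"linear":[0,0,0],"turn":0},
    {"linear":[0,0,0],"turn":0},
    {"linear":[0,0,0],"turn":0},
    {"linear":[0,0,0],"turn":0},
    {"linear":[0,0,0],"turn":0},
    {"linear":[0,0,0],"turn":0}
  ],
  "grip": 0
}}

```text
time: 58.0
position: [0.4262, 0.0342, 0.026]
ee_rot: [-3.141, -0.001, -0.163]
contact_force: [0.0, 0.4, 6.3]
gripper_width: 0.0556
```

>>> {"method": "apply_moves", "body": {
  "rows": [
    {"linear":[0,0,-20],"turn":0},
    {"linear":[0,0,-50],"turn":0},
    {"linear":[0,0,-90],"turn":0},
    {"linear":[0,0,-90],"turn":0},
    {"linear":[5,-25,-90],"turn":0},
    {"linear":[10,-55,-90],"turn":0},
    {"linear":[10,-79,-90],"turn":0},
    {"linear":[10,-79,-90],"turn":0}
  ]
}}

```text
time: 58.8
position: [0.4484, 0.1125, 0.1148]
ee_rot: [-3.141, 0.0, -0.161]
contact_force: [-0.5, 0.5, -0.5]
gripper_width: 0.0559
```

Run:
```python
from seg import *
plan([(.4438,.1115,.1149,-.16)])
```

```text
t 58.8 at [0.4484 0.1125 0.1148] [-3.141  0.    -0.161] F [-0.5  0.5 -0.5] w 0.0559
(0.4438, 0.1115, 0.1149, -0.16) -> [-4, 2, 0] -0.0
```

>>> {"method": "apply_moves", "body": {
  "rows": [
    {"linear":[-7,-3,10],"turn":0},
    {"linear":[-7,-3,17],"turn":0},
    {"linear":[-7,-3,20],"turn":0},
    {"linear":[-7,-4,24],"turn":0},
    {"linear":[-7,-4,29],"turn":0},
    {"linear":[-7,-4,33],"turn":0}
  ]
}}

```text
time: 59.4
position: [0.4402, 0.1134, 0.0819]
ee_rot: [3.138, 0.003, -0.162]
contact_force: [-4.4, -8.0, 7.3]
gripper_width: 0.0555
```

>>> {"method": "apply_moves", "body": {
  "rows": [
    {"linear":[0,-1,4],"turn":0},
    {"linear":[0,-1,8],"turn":0},
    {"linear":[0,-2,12],"turn":0},
    {"linear":[0,-2,16],"turn":0},
    {"linear":[0,-3,20],"turn":0},
    {"linear":[0,-4,24],"turn":0},
    {"linear":[0,-5,29],"turn":0},
    {"linear":[0,-5,34],"turn":0}
  ]
}}

```text
time: 60.2
position: [0.4409, 0.1185, 0.0482]
ee_rot: [3.139, 0.003, -0.162]
contact_force: [-3.2, -8.6, 12.5]
gripper_width: 0.0547
```

>>> {"method": "apply_moves", "body": {
  "rows": [
    {"linear":[0,0,-4],"turn":0},
    {"linear":[0,0,-8],"turn":0},
    {"linear":[0,-3,-8],"turn":0},
    {"linear":[0,-6,-8],"turn":0},
    {"linear":[0,-9,-8],"turn":0},
    {"linear":[0,-9,-8],"turn":0}
  ]
}}

```text
time: 60.8
position: [0.4435, 0.124, 0.0566]
ee_rot: [3.132, 0.001, -0.158]
contact_force: [-0.1, -36.3, 5.7]
gripper_width: 0.0544
```

>>> {"method": "apply_moves", "body": {
  "rows": [
    {"linear":[0,-2,3],"turn":0},
    {"linear":[0,-2,6],"turn":0},
    {"linear":[0,-2,8],"turn":0},
    {"linear":[0,-2,8],"turn":0}
  ]
}}

```text
time: 61.2
position: [0.4446, 0.1294, 0.0491]
ee_rot: [3.139, -0.001, -0.162]
contact_force: [-1.7, -15.5, 9.0]
gripper_width: 0.0544
```

Run:
```python
from seg import *
cv2.imwrite('pics/sy.png',vision.snapshot('scene')[:,:,::-1])
plan([(.437,.09,.06,-.16),(.437,.09,.2,-.16),(.457,-.08,.2,-.16),(.477,-.250,.2,-.16)])
```

```text
t 61.25 at [0.4446 0.1294 0.0491] [ 3.139 -0.    -0.162] F [ -1.8 -15.1   9.5] w 0.0545
(0.437, 0.09, 0.06, -0.16) -> [-1, 40, -11] -0.0
(0.437, 0.09, 0.2, -0.16) -> [0, 0, -140] 0.0
(0.457, -0.08, 0.2, -0.16) -> [47, 165, 0] 0.0
(0.477, -0.25, 0.2, -0.16) -> [47, 165, 0] 0.0
```

>>> {"method": "apply_moves", "body": {
  "rows": [
    {"linear":[0,20,-4],"turn":0},
    {"linear":[0,42,-11],"turn":0},
    {"linear":[0,42,-50],"turn":0},
    {"linear":[0,42,-95],"turn":0},
    {"linear":[0,42,-140],"turn":0},
    {"linear":[0,42,-151],"turn":0},
    {"linear":[0,42,-151],"turn":0}
  ]
}}

```text
time: 61.95
position: [0.4393, 0.0902, 0.2013]
ee_rot: [-3.14, -0.005, -0.163]
contact_force: [0.2, -0.1, -1.0]
gripper_width: 0.0543
```

>>> {"method": "apply_moves", "body": {
  "rows": [
    {"linear":[13,47,0],"turn":0},
    {"linear":[26,94,0],"turn":0},
    {"linear":[39,141,0],"turn":0},
    {"linear":[52,188,0],"turn":0},
    {"linear":[65,235,0],"turn":0},
    {"linear":[78,280,0],"turn":0},
    {"linear":[94,325,0],"turn":0},
    {"linear":[94,325,0],"turn":0}
  ]
}}

```text
time: 62.75
position: [0.4783, -0.2514, 0.1971]
ee_rot: [3.14, 0.0, -0.167]
contact_force: [-0.3, 0.4, 0.0]
gripper_width: 0.0544
```

>>> {"method": "apply_moves", "body": {
  "rows": [
    {"linear":[0,3,40],"turn":0},
    {"linear":[0,3,80],"turn":0},
    {"linear":[0,3,110],"turn":0},
    {"linear":[0,3,130],"turn":0},
    {"linear":[0,3,140],"turn":0},
    {"linear":[0,3,146],"turn":0},
    {"linear":[0,3,150],"turn":0},
    {"linear":[0,3,150],"turn":0}
  ]
}}

```text
time: 63.55
position: [0.4774, -0.2489, 0.0495]
ee_rot: [-3.142, -0.0, -0.163]
contact_force: [-0.7, 0.4, -0.8]
gripper_width: 0.0547
```

>>> {"method": "apply_moves", "body": {
  "rows": [
    {"linear":[0,1,2],"turn":0},
    {"linear":[0,2,4],"turn":0},
    {"linear":[0,3,6],"turn":0},
    {"linear":[0,3,6],"turn":0}
  ]
}}

```text
time: 63.95
position: [0.4767, -0.2522, 0.0435]
ee_rot: [3.142, -0.0, -0.164]
contact_force: [-0.3, -0.1, -0.9]
gripper_width: 0.054
```

>>> {"method": "apply_moves", "body": {
  "rows": [
    {"linear":[0,0,2],"turn":0},
    {"linear":[0,0,4],"turn":0},
    {"linear":[0,0,5],"turn":0},
    {"linear":[0,0,5],"turn":0}
  ]
}}

```text
time: 64.35
position: [0.4765, -0.2518, 0.0382]
ee_rot: [-3.141, 0.001, -0.163]
contact_force: [-0.8, 0.2, -1.6]
gripper_width: 0.0545
```

>>> {"method": "apply_moves", "body": {
  "rows": [
    {"linear":[0,0,2],"turn":0},
    {"linear":[0,0,4],"turn":0},
    {"linear":[0,0,5],"turn":0},
    {"linear":[0,0,5],"turn":0}
  ]
}}

```text
time: 64.75
position: [0.4766, -0.2519, 0.0332]
ee_rot: [-3.141, 0.0, -0.163]
contact_force: [0.1, -0.6, -0.9]
gripper_width: 0.0544
```

>>> {"method": "apply_moves", "body": {
  "rows": [
    {"linear":[0,0,1],"turn":0},
    {"linear":[0,0,2],"turn":0},
    {"linear":[0,0,3],"turn":0},
    {"linear":[0,0,3],"turn":0}
  ]
}}

```text
time: 65.15
position: [0.4768, -0.252, 0.0318]
ee_rot: [3.141, -0.0, -0.163]
contact_force: [-4.2, 1.7, 15.6]
gripper_width: 0.0547
```

>>> {"method": "apply_moves", "body": {
  "rows": [
    {"linear":[0,0,2],"turn":0},
    {"linear":[0,0,4],"turn":0},
    {"linear":[0,0,4],"turn":0},
    {"linear":[0,0,-1],"turn":0},
    {"linear":[0,0,-1],"turn":0}
  ]
}}

```text
time: 65.65
position: [0.4772, -0.2524, 0.0322]
ee_rot: [3.141, -0.002, -0.163]
contact_force: [0.7, -0.3, -1.4]
gripper_width: 0.0544
```

>>> {"method": "apply_moves", "body": {
  "rows": [
    {"linear":[0,0,0],"turn":0},
    {"linear":[0,0,0],"turn":0},
    {"linear":[0,0,0],"turn":0},
    {"linear":[0,0,0],"turn":0},
    {"linear":[0,0,-20],"turn":0},
    {"linear":[0,0,-60],"turn":0},
    {"linear":[0,0,-110],"turn":0},
    {"linear":[0,0,-150],"turn":0}
  ],
  "grip": 1
}}

```text
time: 66.45
position: [0.4768, -0.252, 0.1835]
ee_rot: [3.141, -0.0, -0.163]
contact_force: [0.5, -1.7, 0.7]
gripper_width: 0.0877
```

Run:
```python
from seg import *
# panel: mid of slot 1 / measured top edge
plan([(.54,.05,.3,-1.4),(.653,.086,.3,-1.73)])
```

```text
t 66.45 at [ 0.4768 -0.252   0.1835] [ 3.141 -0.    -0.163] F [ 0.5 -1.7  0.7] w 0.0877
(0.54, 0.05, 0.3, -1.4) -> [13, -308, -117] 1.24
(0.653, 0.086, 0.3, -1.73) -> [-16, -117, 0] 0.33
```

>>> {"method": "apply_moves", "body": {
  "rows": [
    {"linear":[0,0,-50],"turn":-0.14},
    {"linear":[0,0,-117],"turn":-0.28},
    {"linear":[13,-308,-117],"turn":-0.42},
    {"linear":[13,-308,-117],"turn":-0.56},
    {"linear":[13,-308,-117],"turn":-0.7},
    {"linear":[13,-308,-117],"turn":-0.84},
    {"linear":[13,-308,-117],"turn":-0.98},
    {"linear":[13,-308,-117],"turn":-1.12}
  ]
}}

```text
time: 67.25
position: [0.5377, 0.0433, 0.298]
ee_rot: [-3.142, 0.0, 0.962]
contact_force: [-0.1, -0.1, -0.3]
gripper_width: 0.0881
```

Run:
```python
from seg import *
plan([(.653,.086,.25,1.408)])
a,l,B=blobs();cv2.imwrite('pics/t6.png',a)
for b in B:
    if b[1][0]>370 and b[1][1]<300:
        i=b[0];print(b,w('top',b[2],.045))
```

```text
t 67.25 at [0.5377 0.0433 0.298 ] [-3.142  0.     0.962] F [-0.1 -0.1 -0.3] w 0.0881
(0.653, 0.086, 0.25, 1.408) -> [101, 70, 48] -0.45
(2, [402, 213, 28, 28, 582], [415.3, 226.7]) [ 0.5921 -0.1776  0.045 ]
(4, [501, 248, 34, 26, 695], [517.8, 261.2]) [ 0.5111 -0.4248  0.045 ]
(5, [445, 264, 31, 26, 636], [460.2, 276.9]) [ 0.4716 -0.2853  0.045 ]
(6, [383, 272, 27, 25, 536], [396.2, 283.9]) [ 0.4529 -0.1312  0.045 ]
```

>>> {"method": "apply_moves", "body": {
  "rows": [
    {"linear":[101,70,48],"turn":-0.14},
    {"linear":[101,70,48],"turn":-0.28},
    {"linear":[101,70,48],"turn":-0.42},
    {"linear":[101,70,48],"turn":-0.45},
    {"linear":[101,70,48],"turn":-0.45},
    {"linear":[101,70,48],"turn":-0.45},
    {"linear":[101,70,48],"turn":-0.45}
  ]
}}

```text
time: 68.0
position: [0.6525, 0.0829, 0.2509]
ee_rot: [3.141, -0.0, 1.405]
contact_force: [-0.2, -0.8, 0.5]
gripper_width: 0.0879
```

Run:
```python
from seg import *
plan([(.654,.087,.25,1.408),(.654,.087,.11,1.408),(.654,.087,.25,1.408),(.452,.226,.25,1.408),(.452,.226,.112,1.408)])
```

```text
t 68.0 at [0.6525 0.0829 0.2509] [ 3.141 -0.     1.405] F [-0.2 -0.8  0.5] w 0.0879
(0.654, 0.087, 0.25, 1.408) -> [4, 1, 1] -0.0
(0.654, 0.087, 0.11, 1.408) -> [0, 0, 140] 0.0
(0.654, 0.087, 0.25, 1.408) -> [0, 0, -140] 0.0
(0.452, 0.226, 0.25, 1.408) -> [104, -222, 0] 0.0
(0.452, 0.226, 0.112, 1.408) -> [0, 0, 138] 0.0
```

>>> {"method": "apply_moves", "body": {
  "rows": [
    {"linear":[3,1,40],"turn":0},
    {"linear":[3,1,80],"turn":0},
    {"linear":[3,1,120],"turn":0},
    {"linear":[3,1,140],"turn":0},
    {"linear":[3,1,140],"turn":0},
    {"linear":[3,1,140],"turn":0}
  ]
}}

```text
time: 68.6
position: [0.6549, 0.086, 0.1111]
ee_rot: [3.141, -0.0, 1.406]
contact_force: [1.4, 0.1, -0.2]
gripper_width: 0.0879
```

>>> {"method": "apply_moves", "body": {
  "rows": [
    {"linear":[0,0,0],"turn":0},
    {"linear":[0,0,0],"turn":0},
    {"linear":[0,0,0],"turn":0},
    {"linear":[0,0,0],"turn":0},
    {"linear":[0,0,0],"turn":0},
    {"linear":[0,0,0],"turn":0},
    {"linear":[0,0,0],"turn":0},
    {"linear":[0,0,0],"turn":0}
  ],
  "grip": 0
}}

```text
time: 69.4
position: [0.6546, 0.0863, 0.1099]
ee_rot: [-3.141, -0.0, 1.407]
contact_force: [0.2, -0.6, -0.0]
gripper_width: 0.0273
```

>>> {"method": "apply_moves", "body": {
  "rows": [
    {"linear":[0,0,0],"turn":0},
    {"linear":[0,0,0],"turn":0},
    {"linear":[0,0,0],"turn":0}
  ]
}}

```text
time: 69.7
position: [0.6548, 0.0871, 0.1099]
ee_rot: [-3.142, -0.002, 1.406]
contact_force: [0.5, 7.6, -2.1]
gripper_width: 0.0048
```

>>> {"method": "apply_moves", "body": {
  "rows": [
    {"linear":[2,0,-15],"turn":0},
    {"linear":[2,0,-35],"turn":0},
    {"linear":[2,0,-65],"turn":0},
    {"linear":[2,0,-100],"turn":0},
    {"linear":[2,0,-130],"turn":0},
    {"linear":[2,0,-140],"turn":0},
    {"linear":[2,0,-140],"turn":0},
    {"linear":[2,0,-140],"turn":0}
  ]
}}

```text
time: 70.5
position: [0.6542, 0.0882, 0.2488]
ee_rot: [-3.14, 0.0, 1.407]
contact_force: [-0.1, -0.1, -0.2]
gripper_width: 0.0048
```

>>> {"method": "apply_moves", "body": {
  "rows": [
    {"linear":[15,-32,0],"turn":0},
    {"linear":[32,-69,0],"turn":0},
    {"linear":[49,-106,0],"turn":0},
    {"linear":[66,-143,0],"turn":0},
    {"linear":[83,-180,0],"turn":0},
    {"linear":[96,-206,0],"turn":0},
    {"linear":[102,-222,0],"turn":0},
    {"linear":[102,-222,0],"turn":0}
  ]
}}

```text
time: 71.3
position: [0.4502, 0.2255, 0.2487]
ee_rot: [-3.139, 0.001, 1.409]
contact_force: [0.4, -0.7, -0.8]
gripper_width: 0.0046
```

Run:
```python
from seg import *
r_=vision.snapshot('scene')[:,:,::-1];cv2.imwrite('pics/s7.png',r_)
plan([(.452,.226,.112,1.408)])
# blue panel seen in the scene view: lowest blue pixels vs predicted foot
s=r.state()['position'];f=s-[0,0,.098]
print('pred foot',px('scene',f),'top',px('scene',f+[0,0,.12]))
m=(r_[:,:,0].astype(int)>r_[:,:,2]+35)[150:260,280:460];ys,xs=np.nonzero(m);n_,l,st,ce=cv2.connectedComponentsWithStats(m.astype(np.uint8));print([(st[i]+[280,150,0,0,0]).tolist() for i in range(1,n_) if st[i,4]>20])
```

```text
t 71.35 at [0.4521 0.225  0.2492] [-3.141  0.001  1.408] F [ 0.2  0.6 -0.2] w 0.0048
(0.452, 0.226, 0.112, 1.408) -> [1, 0, 137] 0.0
pred foot [368.7848 177.0509] top [372.9243 141.2708]
[[338, 150, 40, 48, 409], [354, 209, 45, 27, 774]]
```

>>> {"method": "apply_moves", "body": {
  "rows": [
    {"linear":[1,0,25],"turn":0},
    {"linear":[1,0,50],"turn":0},
    {"linear":[1,0,75],"turn":0},
    {"linear":[1,0,95],"turn":0},
    {"linear":[1,0,115],"turn":0},
    {"linear":[1,0,130],"turn":0},
    {"linear":[1,0,136],"turn":0},
    {"linear":[1,0,136],"turn":0}
  ]
}}

```text
time: 72.15
position: [0.4534, 0.2253, 0.113]
ee_rot: [-3.14, 0.001, 1.406]
contact_force: [-0.2, 0.1, -0.0]
gripper_width: 0.0047
```

>>> {"method": "apply_moves", "body": {
  "rows": [
    {"linear":[0,0,1],"turn":0},
    {"linear":[0,0,2],"turn":0},
    {"linear":[0,0,2],"turn":0}
  ]
}}

```text
time: 72.45
position: [0.4533, 0.2263, 0.1126]
ee_rot: [3.141, -0.001, 1.407]
contact_force: [-0.1, -0.7, -0.1]
gripper_width: 0.0049
```

>>> {"method": "apply_moves", "body": {
  "rows": [
    {"linear":[0,0,0],"turn":0},
    {"linear":[0,0,0],"turn":0},
    {"linear":[0,0,0],"turn":0},
    {"linear":[0,0,0],"turn":0},
    {"linear":[0,0,-40],"turn":0},
    {"linear":[0,0,-85],"turn":0},
    {"linear":[0,0,-130],"turn":0},
    {"linear":[0,0,-170],"turn":0}
  ],
  "grip": 1
}}

```text
time: 73.25
position: [0.4528, 0.2261, 0.2843]
ee_rot: [3.141, -0.001, 1.407]
contact_force: [0.5, 0.8, 0.5]
gripper_width: 0.0655
```

Run:
```python
from seg import *
plan([(.5,-.08,.3,1.0),(.42,-.38,.3,.4),(.25,-.545,.3,-.2)])
```

```text
t 73.25 at [0.4528 0.2261 0.2843] [ 3.141 -0.001  1.407] F [0.5 0.8 0.5] w 0.0655
(0.5, -0.08, 0.3, 1.0) -> [-294, 97, -16] 0.41
(0.42, -0.38, 0.3, 0.4) -> [-296, 95, 0] 0.6
(0.25, -0.545, 0.3, -0.2) -> [-221, 86, 0] 0.6
```

>>> {"method": "apply_moves", "body": {
  "rows": [
    {"linear":[-294,97,-16],"turn":0.41},
    {"linear":[-294,97,-16],"turn":0.41},
    {"linear":[-294,97,-16],"turn":0.41},
    {"linear":[-294,97,-16],"turn":0.41},
    {"linear":[-294,97,-16],"turn":0.41},
    {"linear":[-294,97,-16],"turn":0.41},
    {"linear":[-294,97,-16],"turn":0.41},
    {"linear":[-294,97,-16],"turn":0.41}
  ]
}}

```text
time: 74.05
position: [0.5006, -0.0812, 0.2979]
ee_rot: [-3.141, -0.0, 0.993]
contact_force: [0.1, 0.1, -0.3]
gripper_width: 0.0878
```

>>> {"method": "apply_moves", "body": {
  "rows": [
    {"linear":[-296,95,0],"turn":0.6},
    {"linear":[-296,95,0],"turn":0.6},
    {"linear":[-296,95,0],"turn":0.6},
    {"linear":[-296,95,0],"turn":0.6},
    {"linear":[-296,95,0],"turn":0.6},
    {"linear":[-296,95,0],"turn":0.6},
    {"linear":[-296,95,0],"turn":0.6},
    {"linear":[-296,95,0],"turn":0.6}
  ]
}}

```text
time: 74.85
position: [0.4197, -0.3796, 0.2975]
ee_rot: [-3.14, -0.0, 0.396]
contact_force: [0.3, 1.0, -0.2]
gripper_width: 0.0882
```

>>> {"method": "apply_moves", "body": {
  "rows": [
    {"linear":[-221,86,0],"turn":0.6},
    {"linear":[-221,86,0],"turn":0.6},
    {"linear":[-221,86,0],"turn":0.6},
    {"linear":[-221,86,0],"turn":0.6},
    {"linear":[-221,86,0],"turn":0.6},
    {"linear":[-221,86,0],"turn":0.6},
    {"linear":[-221,86,0],"turn":0.6},
    {"linear":[-221,86,0],"turn":0.6}
  ]
}}

```text
time: 75.65
position: [0.251, -0.5424, 0.2979]
ee_rot: [-3.14, -0.0, -0.201]
contact_force: [0.0, -0.5, -0.7]
gripper_width: 0.088
```

Run:
```python
from seg import *
plan([])
a,l,B=blobs();cv2.imwrite('pics/t8.png',a)
for b in B:
    if b[1][1]<340:print(b,w('top',b[2],.045))
b=vision.snapshot('scene')[:,:,::-1];cv2.imwrite('pics/s8.png',b)
T=crop(a,125,190,430,135,800/430)
S=crop(b,90,130,400,175,2)
cv2.imwrite('pics/v11.png',np.vstack([T,S])[:600])
```

```text
t 75.65 at [ 0.251  -0.5424  0.2979] [-3.14  -0.    -0.201] F [ 0.  -0.5 -0.7] w 0.088
(1, [302, 177, 10, 39, 168], [306.7, 196.0]) [0.6644 0.0871 0.045 ]
(2, [402, 214, 28, 27, 563], [415.2, 226.8]) [ 0.5918 -0.1773  0.045 ]
(3, [168, 232, 10, 17, 85], [171.6, 239.4]) [0.5541 0.4125 0.045 ]
(4, [501, 248, 34, 26, 677], [517.8, 261.3]) [ 0.5108 -0.4248  0.045 ]
(5, [239, 261, 16, 40, 392], [246.7, 281.1]) [0.4555 0.2283 0.045 ]
(6, [445, 264, 31, 26, 620], [460.3, 276.8]) [ 0.4718 -0.2855  0.045 ]
(7, [383, 272, 27, 25, 506], [396.3, 283.7]) [ 0.4534 -0.1315  0.045 ]
```

View pics/v11.png

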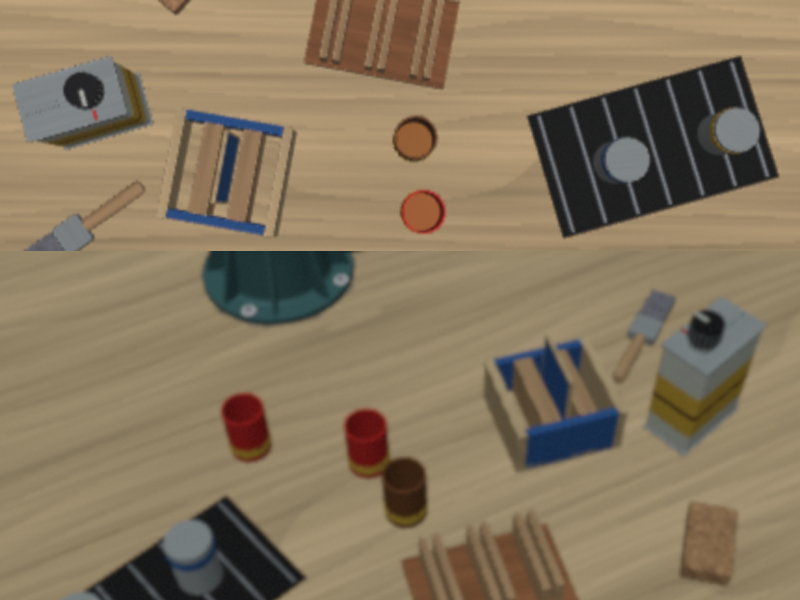

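The final view shows both pots mouth-down on the mat, at top-strip pixels (627,160) and (737,130). The blue panel stands in the middle pocket, the rack is empty, and the cap line points at the red mark. There is no image difference at the sanding block, glue bottle, brush or look-alikes.

```bash
python3 -c "
from workcell import r
print(r.hand_in())"
```

```text
the job is handed in; nothing more can be done
None
```

The bench is cleared and handed in at about 76 s of the 210 s allowed.

- **Cap:** I screwed it tight first, clockwise until the wrist moment rose to 0.64 N m at the stop. The last picture shows its white line pointing at the red mark.
- **Panel:** only the blue panel was there. It stands in the carrying box's middle pocket, and the rack is empty.
- **Pots:** only pot_a (blue band) and pot_c (yellow band) were there. Both stand mouth-down on the black mat, well inside its edges.
- **Left alone:** the sanding block, glue bottle, brush and the red and brown look-alikes show no change against the first picture.

**How the pots were turned:** the moves cannot tilt the tool, so I rolled each pot over in the grip against the carrying box's wall edge, then pressed it flat on the mat.

**What went wrong on the way:**
- **Knock:** pot_c had been knocked about 30 mm aside when I first reached for it. I measured it again and regrasped.
- **Fall back:** pot_a fell back mouth-up once after a partial turn, and I repeated the turn.
- **Forces:** the highest wrist force I read was about 36 N, while pressing a pot against the box wall. I only read the force at the end of each move.

My last checks showed no failures.

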